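Set up the seasoning station on the pizza counter

ROBOT

A 7-joint arm with a two-finger parallel gripper is mounted at the origin on the work surface. World frame = base frame: x ahead of the robot, y to its left, z up, the work surface at z = 0. Lengths are in m, angles in rad, forces in N, time in s.
With the tool pointing down it reaches from about 0.4 to 0.925 m from the base axis. Payload 5.6 kg.
Tool frame: the origin (TCP) lies at the very end of the fingers, on their centre line; the grasp point (between the pads) lies 19 mm behind it; z points along the fingers, y is the direction in which the jaws open and shut (so a half turn about z gives the same grasp; the last joint's range is limited). The gripper opens to 85 mm and grips with 20 to 120 N. Pads are 22 mm wide; open, the fingers measure 114 mm over their backs; the gripper's body (76 mm by 85 mm) begins 54 mm behind the grasp point. The pads swing forward as they close: fully open they stand 13 mm farther back than shut.
Start: joints at [-1.339, 0.468, -0.012, 1.603, 0.006, 1.071, -0.056], TCP at [0.176, 0.626, 0.231] pointing down, gripper open.
Joint ranges: [-2.53, 2.53], [-0.31, 2.02], [-1.57, 1.55], [0.28, 2.44], [-1.29, 4.43], [0.15, 1.84], [-2.92, 2.92]. Speed limits (rad/s): [2.57, 2.57, 3.14, 3.14, 3.14, 3.14, 3.14].

INTERFACE

Orientations are given as a unit quaternion [x, y, z, w].
In Python, from plant import status, camera, camera_info, sign_off gives the robot as it stands.
- The arm moves only by the tool jog_arm, never from a script. Its argument "steps" is a list of rows, each a list of 3 entries, a list of its own where there are three numbers: the shift along the tool's x, y, z in m, then the turn, a rotation vector about the tool's x, y, z in degrees, then the closure, from -1 (fully open) to 1 (shut). In form: [[[dx, dy, dz], [wx, wy, wz], jaw], ...]. A call has 1 to 8 rows; each row is the pose to reach, as a shift and turn from the pose commanded when the call began, along the tool's axes at that moment; what a row does not reach only later rows make up. A row lasts 1/10 s, in which the tool goes at most 50 mm and 8.59 degrees, less where a joint would pass 70% of its speed; a pose out of reach is approached as far as the arm can. A call with a gripper value outside its range is refused whole. The fingers move at their own pace and stop on an object; "squeeze" is the grip in N (left out, the last holds). Time passes only in rows, so rows that repeat a pose let the fingers close. It gives the time, the measured TCP pose, the force and the opening at its end, in the units of the state.
- status.observe(): the state, without advancing time (a new reading comes with each control period).
- camera(name): name is "scene" or "top"; returns (picture, depth): 480x640x3 uint8, red, green, blue; 480x640 float32, m along the optical axis (not along the pixel's ray), 0 where there is no reading.
- camera_info(name): a dict with "fov_y" (degrees; the focal length in pixels is half the picture's height over the tangent of half this angle, whatever the lens; pixels are square), "cx", "cy" (the principal point, pixels), "world_from_camera" (4x4, takes a point from camera to world coordinates). Camera axes: x right, y up, looking along -z (the intrinsics and any distortion apply to the point x, -y, -z); pixel columns grow to the right and rows downward; lengths in m; the calibration is good to about 2 mm. A picture is of the moment at which its call begins. camera_info takes no time and is no camera call.
- sign_off(): hands the job in, once; it reports no verdict.
The state is a dict: "t": time; "joints": joint angles; "joint_velocities": joint speeds; "tau": joint torques, N m; "tool_pos": TCP position; "ee_rot": TCP orientation; "wrist_force": force on the tool from outside, world axes, zero at the start; "ft_torque": the same for the moment, N m; "grip_width": opening from 0.0 (shut) to 1.0 (fully open).
Only numpy, scipy, OpenCV 4.12 (cv2) and the standard library are available. Lean on these libraries where they do the work, as an engineer would, in place of code of your own. Each camera call takes 0.05 s, during which the arm holds its last target.

TASK

First push the empty sloped shaker rack home into the corner stops on the counter, flush on both the long fence and the short end stop. Then stand every glass shaker upright in the rack, one to a lane, each slid down the slope until it rests against the back stop under the rod; and push the stirrer caddy up flush on the fence and on the side of the rack. Finish with the rack still home, and leave the other things on the counter alone.

Things in the scene. Friction and masses are not known exactly. Their poses are not given: they have to be found in the camera images.
- fixture: Fixed L-shaped aluminium corner stop, 35 mm high, strips 12 mm thick. Origin: inner corner, on the counter. The long fence's face is its x=0 plane, running 560 mm from the corner towards its -y; the short end stop's face is its y=0 plane, running 110 mm towards its -x. Parts go where x<0, y<0.
- rack: Loose sloped steel rack, about 0.6 kg, 170 (x) by 244 mm (y), origin under its centre, z up. Upright outer faces: sides y=+-122 mm (50 high, 6 thick), near face x=-85 (34 high), far face x=+85. Home: far face on the fence, +y side on the end stop, axes parallel to the fixture's. Floor falls 10 degrees towards +x, from z=40 mm at x=-82 to z=14 at x=68; its near, high end is open.
- caddy: Loose wooden stirrer caddy, about 0.4 kg, 100 (x) by 120 mm (y), walls 45 high, 6 thick; thin stirrers up to 85 mm high in it cannot be felt. Origin under its centre, z up. Home: its +x face flush on the fence, its +y face flush on the rack's -y side, so its origin is at x=-50, y=-304 mm in the fixture's frame.
- rod (a point): Middle of the rod across the rack's low end, 8 mm thick, along the rack's y, at x=62, z=114.5 mm in the rack's frame, on two thin posts at the sides. A shaker passes under it with about 8 mm to spare but cannot be held from above there: set it down nearer the open high end, let go, and push it on, low down or it may tip.
- lane0 (a point): Where the underside centre of a shaker lies when it rests against the back stop of lane 0: rack frame x=45, y=-87, z=18 mm. Lanes are 55 mm wide between dividers 3 mm thick, 10 high. The back stop, 22 mm high, is square to the floor, so the shaker leans 10 degrees to the rack's +x. Shakers do not slide by themselves.
- lane1 (a point): Where the underside centre of a shaker lies when it rests against the back stop of lane 1: rack frame x=45, y=-29, z=18 mm. Lanes are 55 mm wide between dividers 3 mm thick, 10 high. The back stop, 22 mm high, is square to the floor, so the shaker leans 10 degrees to the rack's +x. Shakers do not slide by themselves.
- lane2 (a point): Where the underside centre of a shaker lies when it rests against the back stop of lane 2: rack frame x=45, y=29, z=18 mm. Lanes are 55 mm wide between dividers 3 mm thick, 10 high. The back stop, 22 mm high, is square to the floor, so the shaker leans 10 degrees to the rack's +x. Shakers do not slide by themselves.
- lane3 (a point): Where the underside centre of a shaker lies when it rests against the back stop of lane 3: rack frame x=45, y=87, z=18 mm. Lanes are 55 mm wide between dividers 3 mm thick, 10 high. The back stop, 22 mm high, is square to the floor, so the shaker leans 10 degrees to the rack's +x. Shakers do not slide by themselves.
- shaker0: glass seasoning shaker with a steel cap, a plain upright cylinder 46 mm in diameter, 85 mm high, about 0.2 kg; origin: centre of its underside, z along its axis towards the cap. All shakers are alike; two to four are present.
- shaker1: glass seasoning shaker with a steel cap, a plain upright cylinder 46 mm in diameter, 85 mm high, about 0.2 kg; origin: centre of its underside, z along its axis towards the cap. All shakers are alike; two to four are present.
- shaker2: glass seasoning shaker with a steel cap, a plain upright cylinder 46 mm in diameter, 85 mm high, about 0.2 kg; origin: centre of its underside, z along its axis towards the cap. All shakers are alike; two to four are present.
- shaker3: glass seasoning shaker with a steel cap, a plain upright cylinder 46 mm in diameter, 85 mm high, about 0.2 kg; origin: centre of its underside, z along its axis towards the cap. All shakers are alike; two to four are present.
- pizza_wheel: lying pizza wheel, 212 mm long, 22 mm high; origin 120 mm from its handle's end. Bystander: leave it alone.
- plates: stack of round brown paper plates, 150 mm across, 45 mm high; origin under its centre. Bystander: leave it alone.
- tin: food tin, 74 mm across, 110 mm high; origin under its centre. Bystander: leave it alone.
- cup: white plastic cup, 76 mm across, 100 mm high; origin under its centre. Bystander: leave it alone.
- oil: green oil bottle, 60 mm across, 200 mm high; origin under its centre. Bystander: leave it alone.
- mill: dark wooden pepper mill, 54 mm across, 135 mm high, not one of the shakers; origin under its centre. Bystander: leave it alone.
- bell: steel counter bell, 84 mm across, 56 mm high; origin under its centre. Bystander: leave it alone.

How it is judged:
By the outcome, as a careful person would: the job done as asked, in the order asked, and still so for the second after the job is handed in, with the robot touching nothing.
Of shaker0, shaker1, shaker2, shaker3 only 2 to 4 are there at a start; the rules pass over those that are not, and their reading is None.
At some moment in a run one of rack, caddy may be knocked a few centimetres aside while the robot is not near it.
It also fails if it takes over 210 s, if anything falls off the work surface, if the arm or the gripper's body presses on something with over 40 N, if the wrist force passes 120 N, or if a joint passes its speed limit or range.

## Working session

There is one attempt and no reset: what is moved stays moved. The work goes in short steps, Python scripts to look and compute and a tool call to move; the robot and the scene stay as the last step left them, time stands still between calls to the robot, and variables do not carry over. Pictures are saved under pics/ and viewed, and the job is handed in when it is done.

Besides the shell and the picture viewer there is one more tool, called after ">>>" as name([rows], argument=value, ...), one row to a line, values as JSON. jog_arm: Moves the arm, as the interface text tells. Its arguments: {"type":"object","properties":{"steps":{"type":"array"},"squeeze":{"type":"number"}},"required":["steps"]}

```bash
ls; mkdir -p pics
python3 - <<'E'
from plant import status,camera,camera_info
import cv2,numpy as np
print(status.observe())
for n in ("scene","top"):
    im,d=camera(n); cv2.imwrite(f"pics/{n}0.png",im[:,:,::-1]); np.savez(f"pics/{n}0.npz",im=im,d=d)
    print(n,camera_info(n), (d>0).mean(), d.min(), d.max())
E
```

```text
pics
{'t': 0.0, 'joints': array([-1.33901246,  0.46842249, -0.01162004,  1.60361927,  0.00599035,
        1.07137495, -0.05630489]), 'joint_velocities': array([-1.90584284e-04,  1.80591528e-03,  6.23161694e-04, -4.77953146e-05,
       -6.58624611e-05, -3.14385907e-05,  1.40558936e-03]), 'tau': array([ 4.69285569e-04, -5.32393205e+01,  2.18316622e-02, -2.51295608e+01,
        1.13853643e-02,  7.87577679e-03,  7.25133532e-06]), 'tool_pos': array([0.1762736 , 0.62506891, 0.23031072]), 'ee_rot': array([ 1.36988831e-01,  9.90572188e-01, -8.92015400e-04, -6.87939048e-05]), 'wrist_force': array([ 0.35026688, -1.16659786, -0.73000016]), 'ft_torque': array([ 0.00180918, -0.00605962,  0.02210094]), 'grip_width': 1.0025205120451242}
scene {'fov_y': 50.43285461916477, 'cx': 322.886021216907, 'cy': 249.38022500359563, 'world_from_camera': array([[-0.40655486, -0.64922024,  0.64282675,  1.2720759 ],
       [ 0.91361893, -0.29173481,  0.28318061,  0.33778894],
       [ 0.00368835,  0.70242714,  0.7117461 ,  0.9507561 ],
       [ 0.        ,  0.        ,  0.        ,  1.        ]])} 0.9959537760416667 0.0 3.8521035
top {'fov_y': 54.18570511900857, 'cx': 314.19072192394054, 'cy': 227.6916627967186, 'world_from_camera': array([[ 0.07994152,  0.97543323, -0.20527877,  0.21724741],
       [-0.99678676,  0.07718368, -0.02142024, -0.03613406],
       [-0.00504984,  0.20633153,  0.97846911,  1.45522593],
       [ 0.        ,  0.        ,  0.        ,  1.        ]])} 0.99587890625 0.0 2.5397077
```

View pics/top0.png

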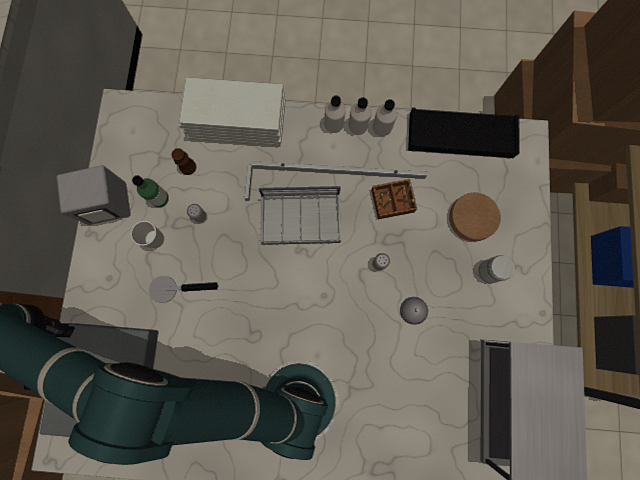

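View pics/scene0.png

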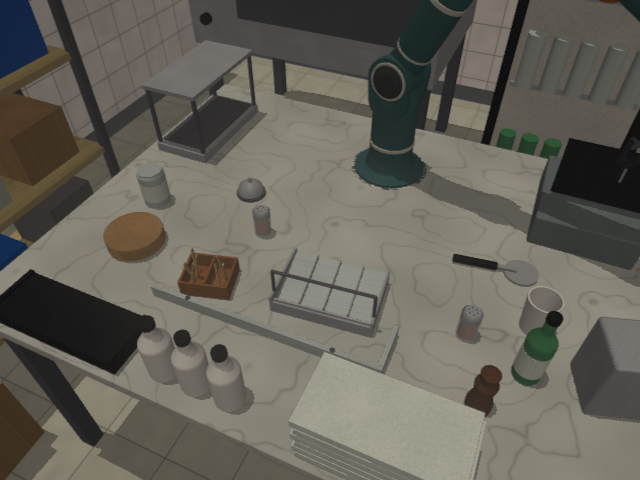

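The top view shows the fence (250–427, 165–178) with its corner at upper left, the rack (262–340, 188–243), the caddy (393,198), and two shakers (196,213) and (380,262). The tin, cup, oil bottle, mill, plates, bell and pizza wheel also appear. Next I measure by depth cloud.

```bash
cat > h.py <<'E'
import numpy as np,cv2
from plant import camera,camera_info,status
def K(n):
    i=camera_info(n); f=240/np.tan(np.radians(i['fov_y']/2)); return f,i['cx'],i['cy'],np.array(i['world_from_camera'])
def cloud(n,d):
    f,cx,cy,T=K(n); v,u=np.mgrid[0:480,0:640]
    P=np.stack([(u-cx)/f*d,-(v-cy)/f*d,-d],-1)
    return P@T[:3,:3].T+T[:3,3]
def px2plane(n,u,v,z):
    f,cx,cy,T=K(n); r=T[:3,:3]@np.array([(u-cx)/f,-(v-cy)/f,-1]); o=T[:3,3]
    return o+r*(z-o[2])/r[2]
def proj(n,p):
    f,cx,cy,T=K(n); q=T[:3,:3].T@(np.asarray(p)-T[:3,3]); return np.array([cx+f*q[0]/-q[2],cy-f*q[1]/-q[2]])
def shot(n,tag):
    im,d=camera(n); cv2.imwrite(f"pics/{tag}.png",im[:,:,::-1]); np.savez(f"pics/{tag}.npz",im=im,d=d); return im,d
def crop(im,x0,y0,x1,y1,s,fn):
    c=im[y0:y1,x0:x1,::-1]; cv2.imwrite(fn,cv2.resize(c,None,fx=s,fy=s,interpolation=cv2.INTER_CUBIC))
def grip_yaw():
    from scipy.spatial.transform import Rotation as R
    s=status.observe(); return s['tool_pos'],R.from_quat(s['ee_rot']).as_matrix(),s
E
python3 - <<'E'
from h import *
for n in ("scene","top"):
    D=np.load(f"pics/{n}0.npz"); W=cloud(n,D['d'])
    im=D['im']
    z=W[...,2]
    # table check
    for (u,v) in ([(300,300),(420,220),(200,320),(350,210)] if n=="top" else [(320,200),(420,200),(200,240),(420,320)]): print(n,u,v,W[v,u].round(3))
    r=(W[...,0]>0.1)&(W[...,0]<1.0)&(abs(W[...,1])<0.75)
    hm=np.clip(z*1000/120*255,0,255).astype(np.uint8)
    hm[~r]=0
    cv2.imwrite(f"pics/h_{n}.png",cv2.applyColorMap(hm,cv2.COLORMAP_JET))
    m=((z>0.012)&r&(z<0.25)).astype(np.uint8)
    k,l,st,c=cv2.connectedComponentsWithStats(m)
    for i in range(1,k):
        if st[i,4]>40:
            p=W[l==i]; print(n,i,st[i],c[i].round(0),'min',p.min(0).round(3),'max',p.max(0).round(3),'med',np.median(p,0).round(3))
E
```

```text
scene 320 200 [ 0.236 -0.129  0.003]
scene 420 200 [ 0.113  0.134 -0.001]
scene 200 240 [ 0.516 -0.353  0.001]
scene 420 320 [0.533 0.257 0.003]
scene 1 [ 141   68   85   93 3413] [183. 114.] min [ 0.1   -0.715  0.012] max [ 0.226 -0.528  0.233] med [ 0.186 -0.612  0.133]
scene 2 [ 136  162   34   45 1100] [152. 184.] min [ 0.391 -0.593  0.012] max [ 0.468 -0.517  0.116] med [ 0.446 -0.538  0.081]
scene 3 [238 177  26  23 420] [250. 188.] min [ 0.258 -0.363  0.012] max [ 0.329 -0.289  0.06 ] med [ 0.305 -0.317  0.033]
scene 13 [ 527  201  113   67 4542] [585. 234.] min [0.1   0.437 0.012] max [0.176 0.698 0.098] med [0.166 0.567 0.077]
scene 14 [252 205  19  31 491] [261. 220.] min [ 0.403 -0.238  0.012] max [ 0.45 -0.19  0.09] med [ 0.437 -0.205  0.063]
scene 15 [ 103  212   62   48 2278] [134. 235.] min [ 0.518 -0.578  0.012] max [ 0.668 -0.425  0.048] med [ 0.601 -0.492  0.039]
scene 17 [ 268  247  122   88 6728] [329. 291.] min [ 0.455 -0.089  0.012] max [0.65  0.17  0.123] med [0.57  0.043 0.032]
scene 18 [  150   248   352   232 23127] [362. 403.] min [ 0.565 -0.351  0.012] max
[... 2596 characters left out ...]
 240] [381. 262.] min [ 0.401 -0.235  0.012] max [ 0.446 -0.191  0.091] med [ 0.419 -0.21   0.083]
top 32 [479 255  36  28 763] [497. 269.] min [ 0.391 -0.589  0.012] max [ 0.464 -0.518  0.121] med [ 0.423 -0.542  0.107]
top 50 [165 282  53   9 309] [194. 286.] min [0.29  0.277 0.012] max [0.326 0.437 0.03 ] med [0.307 0.342 0.019]
top 75 [401 297  26  27 494] [414. 310.] min [ 0.251 -0.361  0.012] max [ 0.328 -0.287  0.06 ] med [ 0.289 -0.322  0.035]
top 84 [  58  323  100   33 2250] [113. 339.] min [0.1   0.436 0.012] max [0.172 0.694 0.249] med [0.136 0.536 0.09 ]
top 86 [ 481  340  104   58 4834] [534. 367.] min [ 0.1   -0.714  0.012] max [ 0.221 -0.529  0.234] med [ 0.159 -0.595  0.225]
```

Run:
```python
from h import *
im=np.load("pics/top0.npz")['im']; crop(im,230,150,440,320,3.5,"pics/c0.png")
```

```text
(no output)
```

View pics/c0.png

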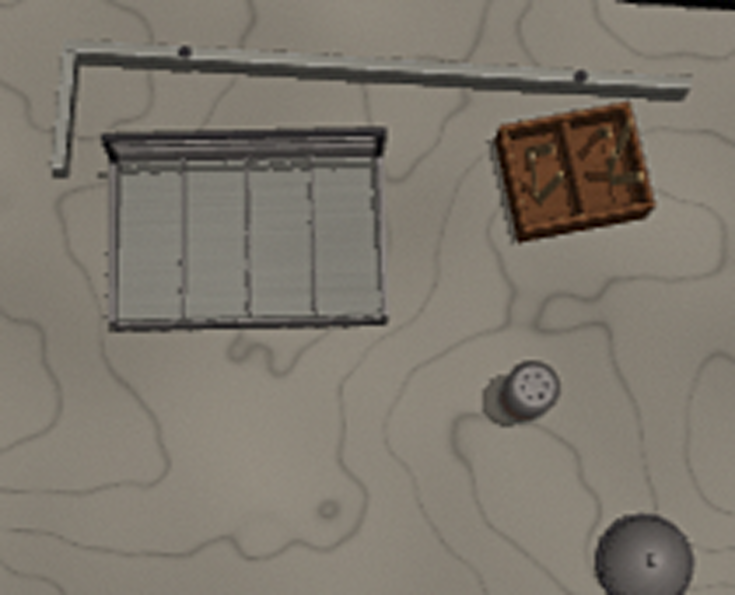

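The crop shows the rack with four lanes (corners near (104,135), (386,130), (386,322), (110,328) in the crop), the caddy about 10° rotated, and fence and end stop clear of both. Two shakers are visible. Now fitting the straight edges.

```bash
cat > m.py <<'E'
from h import *
def fitline(P,axis):  # robust fit: other = a*axis+b
    t=P[:,axis]; s=P[:,1-axis]; k=np.ones(len(t),bool)
    for _ in range(6):
        a,b=np.polyfit(t[k],s[k],1); r=s-(a*t+b); k=abs(r)<max(2.0*np.std(r[k]),.0008)
    return a,b,np.std(r[k]),k.sum()
def edge_lo(P,axis,bin=0.006,q=5,lo=True):
    out=[]
    t=P[:,axis]
    for c in np.arange(t.min(),t.max(),bin):
        m=(t>=c)&(t<c+bin)
        if m.sum()>=2:
            s=P[m,1-axis]; v=s.min() if lo else s.max()
            out.append((v,c+bin/2) if axis==1 else (c+bin/2,v))
    return np.array(out)
def measure(n,d,verbose=True):
    W=cloud(n,d); X,Y,Z=W[...,0],W[...,1],W[...,2]
    # table offset near the work area
    tb=(X>.4)&(X<.8)&(abs(Y+.05)<.3)&(abs(Z)<.008); dz=np.median(Z[tb]); 
    if verbose: print(n,'table z',dz.round(4))
    return W,dz
E
python3 - <<'E'
from m import *
for n in ("top","scene"):
    d=np.load(f"pics/{n}0.npz")['d']; W,dz=measure(n,d); Z=W[...,2]-dz; X,Y=W[...,0],W[...,1]
    m=(X>.655)&(X<.74)&(Y>-.34)&(Y<.20)&(Z>.027)&(Z<.042)
    if n=='scene': m&=~((Y>-.33)&(Y<-.17)&(X<.68))
    P=W[m]; e=edge_lo(P,1); print('fence',fitline(e,1), 'back',fitline(edge_lo(P,1,lo=False),1), len(P))
    m=(X>.59)&(X<.67)&(Y>.19)&(Y<.24)&(Z>.027)&(Z<.042); P=W[m]
    print('stop lo',fitline(edge_lo(P,0),0),'hi',fitline(edge_lo(P,0,lo=False),0), 'x range',P[:,0].min(),len(P))
    m=(X>.44)&(X<.66)&(Y>-.11)&(Y<.18)&(Z>.015); P=W[m]
    n1=P[(P[:,0]<.49)&(P[:,1]>-.07)&(P[:,1]<.15)&(P[:,2]-dz>.028)]; print('rack near',fitline(edge_lo(n1,1),1))
    for nm,lo,sel in (('-y',True,(P[:,1]<.0)),('+y',False,P[:,1]>.08)):
        q=P[sel&(P[:,0]>.48)&(P[:,0]<.6)&(P[:,2]-dz>.042)&(P[:,2]-dz<.056)]
        if len(q)>5: print('side',nm,len(q),fitline(edge_lo(q,0,lo=lo),0))
    f=P[(P[:,2]-dz>.105)]; print('rod',len(f),fitline(f,1),'yr',f[:,1].min(),f[:,1].max(),'z',np.median(f[:,2])-dz)
    m=(X>.55)&(X<.70)&(Y>-.33)&(Y<-.16)&(Z>.038)&(Z<.050); P=W[m]
    m2=P
    c=cv2.minAreaRect((P[:,:2]*1000).astype(np.float32)); print('caddy rect',c,len(P))
E
```

```text
top table z 0.0004
fence (np.float64(0.06081726959802922), np.float64(0.7020760168957072), np.float64(0.015998863395714005), np.int64(89)) back (np.float64(-0.014518709676317246), np.float64(0.7190345907278746), np.float64(0.0012009780503834835), np.int64(85)) 803
stop lo (np.float64(0.018334561774072854), np.float64(0.19892620027299923), np.float64(0.0002684990295632293), np.int64(11)) hi (np.float64(0.0019189340212240793), np.float64(0.21949634986112762), np.float64(0.0007409630921242239), np.int64(12)) x range 0.5944483282883509 95
rack near (np.float64(-0.10054133621038704), np.float64(0.47250672253275733), np.float64(0.00038003295992030653), np.int64(29))
side -y 111 (np.float64(0.09512712211358888), np.float64(-0.13356384024346346), np.float64(0.0008627932303864027), np.int64(20))
side +y 124 (np.float64(0.10810840351126928), np.float64(0.1028741195914941), np.float64(0.000336343289670661), np.int64(19))
rod 220 (np.float64(-0.10298312343720666), np.float64(0.6192395848909205), np.float64(0.0022677421671575197), np.int64(213)) yr -0.07408221168259194 0.16668171417972127 z 0.117
[... 660 characters left out ...]
87046146 174
rack near (np.float64(-0.11203543800189475), np.float64(0.4741643781135389), np.float64(0.0015293713890896109), np.int64(34))
side -y 159 (np.float64(0.09802191301204519), np.float64(-0.13664189173988753), np.float64(0.000435605008362491), np.int64(16))
side +y 118 (np.float64(0.1068792682065744), np.float64(0.1030791573081766), np.float64(0.00036303530688730295), np.int64(19))
rod 415 (np.float64(-0.10295851442847291), np.float64(0.6204748273330998), np.float64(0.0019949996748082222), np.int64(391)) yr -0.07373477101385867 0.16711464098165715 z 0.11679579215647423
caddy rect ((629.4224243164062, -247.5107421875), (105.68633270263672, 121.81694030761719), 15.337250709533691) 609
```

```bash
cat > go.py <<'E'
# usage: go.py x y z yaw_deg pitch_deg  -> shift/turn from the present measured pose, in tool axes
# yaw: tool y = (-sin,cos,0) ; pitch>0: tool z leans to tool "forward" (+x fixture), body leans back
import sys,numpy as np
from scipy.spatial.transform import Rotation as R
from plant import status
def target_R(yaw,pitch):
    # yaw 0: tool x=-X, y=Y, z=-Z
    R0=np.array([[-1,0,0],[0,1,0],[0,0,-1.]]).T
    return R.from_euler('z',yaw,degrees=True)*R.from_euler('y',-pitch,degrees=True)*R.from_matrix(R0)
if __name__=="__main__":
    x,y,z,yaw,pitch=map(float,sys.argv[1:6])
    s=status.observe(); p=s['tool_pos']; r=R.from_quat(s['ee_rot'])
    d=r.inv().apply(np.array([x,y,z])-p); rv=(r.inv()*target_R(yaw,pitch)).as_rotvec(degrees=True)
    n=max(np.linalg.norm(d)/.05,np.linalg.norm(rv)/8.59)
    print('t',round(s['t'],2),'pos',p.round(4),'shift',d.round(4),'turn',rv.round(2),'rows>=',round(n,1),'F',s['wrist_force'].round(1),'g',round(s['grip_width'],3))
    zz=r.as_matrix(); print('tool y',zz[:,1].round(3),'tool z',zz[:,2].round(3))
E
python3 go.py .42 .045 .20 0.95 0; python3 go.py .42 .045 .20 0.95 15
```

```text
t 0.1 pos [0.1763 0.6251 0.2304] shift [-0.392  -0.4922  0.0312] turn [-9.00e-02 -1.00e-02 -1.67e+01] rows>= 12.6 F [ 0.2  0.2 -0.4] g 0.998
tool y [ 0.271  0.962 -0.002] tool z [-0.    -0.002 -1.   ]
t 0.1 pos [0.1763 0.6251 0.2304] shift [-0.392  -0.4922  0.0312] turn [ -2.27 -14.9  -16.59] rows>= 12.6 F [ 0.2  0.2 -0.4] g 0.998
tool y [ 0.271  0.962 -0.002] tool z [-0.    -0.002 -1.   ]
```

>>> jog_arm([
  [[-0.026,-0.033,0.0],[0,0,-1.1],-1],
  [[-0.052,-0.066,0.0],[0,0,-2.2],-1],
  [[-0.078,-0.099,0.0],[0,0,-3.3],-1],
  [[-0.104,-0.132,0.0],[0,0,-4.4],-1],
  [[-0.13,-0.165,0.0],[0,0,-5.5],-1],
  [[-0.156,-0.198,0.0],[0,0,-6.6],-1],
  [[-0.182,-0.231,0.0],[0,0,-7.7],-1],
  [[-0.208,-0.264,0.0],[0,0,-8.8],-1],
])

```text
t: 0.9
tool_pos: [0.3052, 0.3132, 0.2311]
ee_rot: [0.06, 0.998, -0.0, -0.0]
wrist_force: [1.2, -0.1, -0.7]
grip_width: 1.004
```

```bash
python3 go.py .42 .045 .20 0.95 0
```

```text
t 0.9 pos [0.3052 0.3132 0.2311] shift [-0.1461 -0.2525  0.0312] turn [-0.01 -0.01 -7.85] rows>= 5.9 F [ 1.2 -0.1 -0.7] g 1.004
tool y [ 0.12   0.993 -0.   ] tool z [-0. -0. -1.]
```

>>> jog_arm([
  [[-0.021,-0.036,0.004],[0,0,-1.1],-1],
  [[-0.042,-0.072,0.008],[0,0,-2.2],-1],
  [[-0.063,-0.108,0.012],[0,0,-3.3],-1],
  [[-0.084,-0.144,0.016],[0,0,-4.4],-1],
  [[-0.105,-0.18,0.02],[0,0,-5.5],-1],
  [[-0.126,-0.216,0.025],[0,0,-6.6],-1],
  [[-0.146,-0.252,0.031],[0,0,-7.85],-1],
  [[-0.146,-0.252,0.031],[0,0,-7.85],-1],
])

```text
t: 1.7
tool_pos: [0.4202, 0.0424, 0.1998]
ee_rot: [-0.004, 1.0, -0.001, -0.0]
wrist_force: [-1.1, 0.9, 0.2]
grip_width: 1.0
```

```bash
python3 go.py .42 .045 .006 0.95 0; python3 -c "
from h import *
im,d=shot('scene','s1')"
```

```text
t 1.7 pos [0.4202 0.0424 0.1998] shift [0.0002 0.003  0.1938] turn [-0.11 -0.01 -0.52] rows>= 3.9 F [-1.1  0.9  0.2] g 1.0
tool y [-0.008  1.    -0.002] tool z [-0.    -0.002 -1.   ]
```

View pics/s1.png

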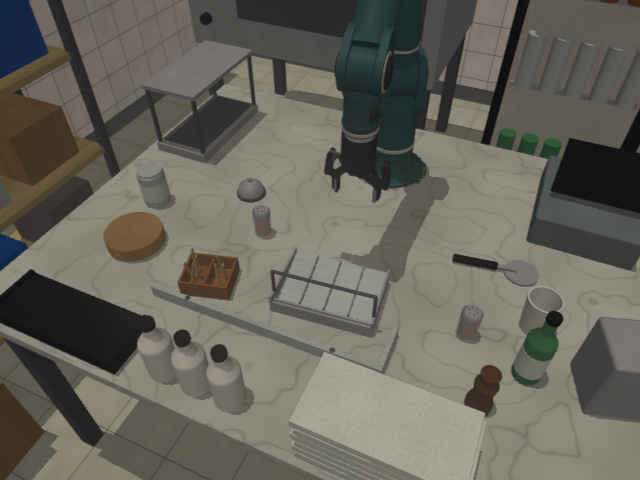

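The gripper hangs in front of the rack (355,180), with the rack untouched. No third shaker is visible where the arm used to be. Descending.

>>> jog_arm([
  [[0,0.001,0.04],[0,0,0],-1],
  [[0,0.002,0.08],[0,0,-0.5],-1],
  [[0,0.003,0.12],[0,0,-0.5],-1],
  [[0,0.003,0.16],[0,0,-0.5],-1],
  [[0,0.003,0.18],[0,0,-0.5],-1],
  [[0,0.003,0.19],[0,0,-0.5],-1],
  [[0,0.003,0.194],[0,0,-0.5],-1],
  [[0,0.003,0.194],[0,0,-0.5],-1],
])

```text
t: 2.55
tool_pos: [0.4196, 0.0508, 0.0066]
ee_rot: [-0.013, 1.0, 0.0, 0.0]
wrist_force: [0.4, -0.5, 0.2]
grip_width: 0.997
```

>>> jog_arm([
  [[-0.01,0,0],[0,0,0],-1],
  [[-0.02,0,0],[0,0,0],-1],
  [[-0.03,0,0],[0,0,0],-1],
  [[-0.04,0,0],[0,0,0],-1],
  [[-0.05,0,0],[0,0,0],-1],
  [[-0.06,0,0],[0,0,0],-1],
  [[-0.07,0,0],[0,0,0],-1],
  [[-0.075,0,0],[0,0,0],-1],
])

```text
t: 3.35
tool_pos: [0.4959, 0.0517, 0.0062]
ee_rot: [-0.012, 1.0, -0.0, 0.001]
wrist_force: [-3.8, 0.1, 2.9]
grip_width: 1.001
```

>>> jog_arm([
  [[-0.005,0,0],[0,0,0.4],-1],
  [[-0.01,0,0],[0,0,0.4],-1],
  [[-0.014,0,0],[0,0,0.4],-1],
  [[-0.018,0,0],[0,0,0.4],-1],
  [[-0.021,0,0],[0,0,0.4],-1],
  [[-0.023,0,0],[0,0,0.4],-1],
  [[-0.023,0,0],[0,0,0.4],-1],
])

```text
t: 4.05
tool_pos: [0.518, 0.0526, 0.0064]
ee_rot: [-0.009, 1.0, -0.0, 0.001]
wrist_force: [-0.7, 0.2, -0.6]
grip_width: 0.998
```

```bash
python3 go.py .42 .045 .006 0.95 0; python3 -c "
from h import *
im,d=shot('scene','s2'); im,d=shot('top','t2'); crop(im,230,150,440,320,3.5,'pics/c2.png')"
```

```text
t 4.05 pos [0.518  0.0526 0.0064] shift [ 0.0981 -0.0059  0.0002] turn [-0.    0.06  0.05] rows>= 2.0 F [-0.7  0.2 -0.6] g 0.998
tool y [-0.017  1.    -0.   ] tool z [ 0.001 -0.    -1.   ]
```

View pics/s2.png

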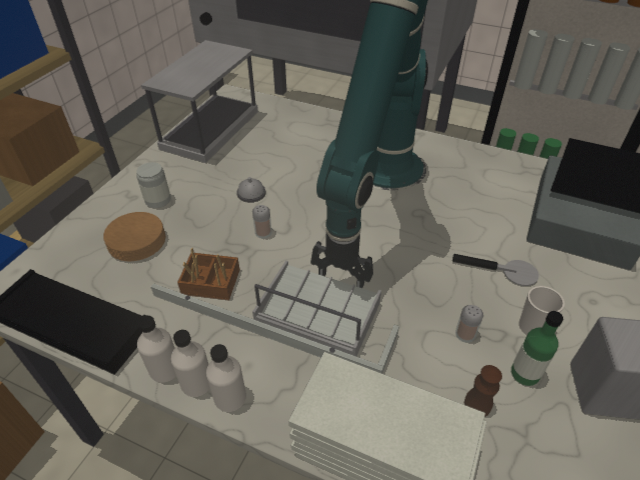

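View pics/c2.png

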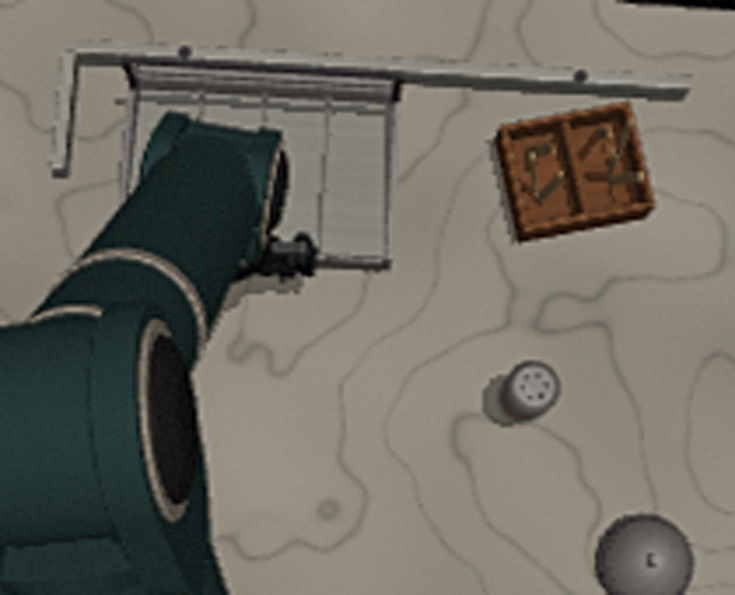

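The rack is nearly on the fence and parallel to it, with about 60 mm still to go towards the end stop. Pushing on until the force rises.

>>> jog_arm([
  [[-0.002,0,0],[0,0,0],-1],
  [[-0.004,0,0],[0,0,0],-1],
  [[-0.006,0,0],[0,0,0],-1],
  [[-0.006,0,0],[0,0,0],-1],
])

```text
t: 4.55
tool_pos: [0.5232, 0.0528, 0.0063]
ee_rot: [-0.009, 1.0, 0.0, -0.0]
wrist_force: [-2.7, 0.4, 2.0]
grip_width: 1.004
```

>>> jog_arm([
  [[-0.001,0,0],[0,0,0],-1],
  [[-0.002,0,0],[0,0,0],-1],
  [[-0.003,0,0],[0,0,0],-1],
  [[-0.003,0,0],[0,0,0],-1],
])

```text
t: 4.95
tool_pos: [0.526, 0.0528, 0.0063]
ee_rot: [-0.009, 1.0, 0.0, -0.0]
wrist_force: [-5.6, 0.3, 3.8]
grip_width: 1.0
```

>>> jog_arm([
  [[-0.001,0,0],[0,0,0],-1],
  [[-0.002,0,0],[0,0,0],-1],
  [[-0.003,0,0],[0,0,0],-1],
  [[-0.003,0,0],[0,0,0],-1],
])

```text
t: 5.35
tool_pos: [0.5259, 0.0528, 0.0058]
ee_rot: [-0.009, 1.0, 0.0, -0.003]
wrist_force: [-10.6, -0.7, 9.1]
grip_width: 1.006
```

```bash
python3 go.py .42 .045 .15 0.95 0
```

```text
t 5.35 pos [0.5259 0.0528 0.0058] shift [ 0.107  -0.0059 -0.1435] turn [ 0.02 -0.39  0.04] rows>= 3.6 F [-10.6  -0.7   9.1] g 1.006
tool y [-0.017  1.     0.   ] tool z [-0.007  0.    -1.   ]
```

>>> jog_arm([
  [[0.02,0,0],[0,0,0],-1],
  [[0.05,0,-0.02],[0,0,0],1],
  [[0.08,-0.01,-0.06],[0,0,0],1],
  [[0.08,-0.05,-0.09],[0,0,0],1],
  [[0.08,-0.09,-0.12],[0,0,0],1],
  [[0.06,-0.13,-0.14],[0,0,0],1],
  [[0.02,-0.15,-0.15],[0,0,0],1],
  [[-0.02,-0.165,-0.15],[0,0,0],1],
])

```text
t: 6.15
tool_pos: [0.5561, -0.1148, 0.1596]
ee_rot: [-0.007, 1.0, -0.001, 0.004]
wrist_force: [0.4, -0.1, 0.5]
grip_width: 0.004
```

```bash
python3 go.py .622 -.132 .012 0.95 0
```

```text
t 6.15 pos [ 0.5561 -0.1148  0.1596] shift [-0.0643 -0.018   0.1482] turn [-0.08  0.51 -0.1 ] rows>= 3.3 F [ 0.4 -0.1  0.5] g 0.004
tool y [-0.015  1.    -0.001] tool z [ 0.009 -0.001 -1.   ]
```

>>> jog_arm([
  [[-0.032,-0.009,0],[0,0,0],1],
  [[-0.064,-0.018,0],[0,0,0],1],
  [[-0.064,-0.018,0.04],[0,0,0],1],
  [[-0.064,-0.018,0.08],[0,0,0],1],
  [[-0.064,-0.018,0.12],[0,0,0],1],
  [[-0.064,-0.018,0.14],[0,0,0],1],
  [[-0.064,-0.018,0.148],[0,0,0],1],
  [[-0.064,-0.018,0.148],[0,0,0],1],
])

```text
t: 6.95
tool_pos: [0.6169, -0.1289, 0.0076]
ee_rot: [-0.009, 1.0, -0.0, 0.0]
wrist_force: [1.3, -0.6, -0.2]
grip_width: 0.0
```

```bash
python3 go.py .622 -.05 .012 0.95 0;python3 -c "
from h import *
im,d=shot('scene','s3'); im,d=shot('top','t3'); crop(im,230,150,440,320,3.5,'pics/c3.png')"
```

```text
t 6.95 pos [ 0.6169 -0.1289  0.0076] shift [-0.0065  0.0788 -0.0044] turn [-0.03  0.01  0.05] rows>= 1.6 F [ 1.3 -0.6 -0.2] g 0.0
tool y [-0.018  1.    -0.001] tool z [ 0.    -0.001 -1.   ]
```

View pics/c3.png

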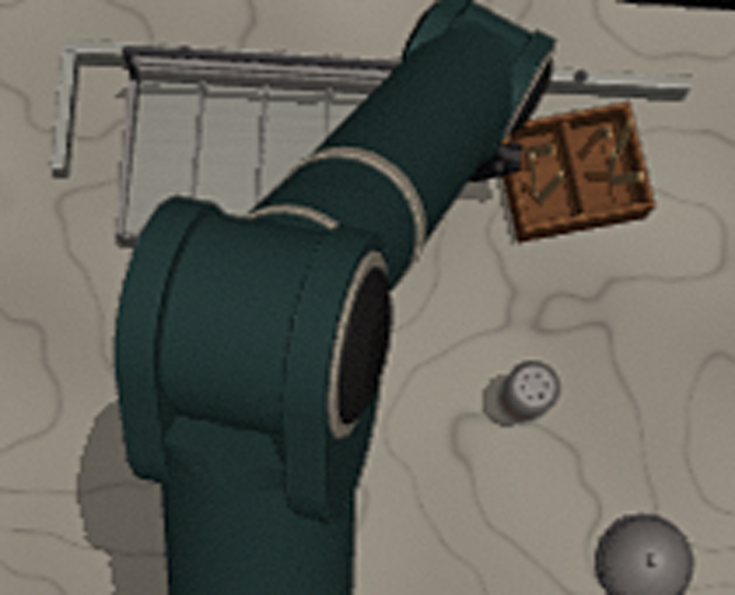

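The rack's far face lies on the fence; the shut fingers stand between rack and caddy. Pushing +y.

>>> jog_arm([
  [[-0.004,0.008,-0.003],[0,0,0],1],
  [[-0.004,0.016,-0.003],[0,0,0],1],
  [[-0.004,0.024,-0.003],[0,0,0],1],
  [[-0.004,0.032,-0.003],[0,0,0],1],
  [[-0.004,0.04,-0.003],[0,0,0],1],
  [[-0.004,0.048,-0.003],[0,0,0],1],
  [[-0.004,0.055,-0.003],[0,0,0],1],
  [[-0.004,0.062,-0.003],[0,0,0],1],
])

```text
t: 7.85
tool_pos: [0.6201, -0.068, 0.0122]
ee_rot: [-0.008, 1.0, -0.001, 0.001]
wrist_force: [0.4, -6.2, 5.1]
grip_width: -0.001
```

>>> jog_arm([
  [[0,0.003,0],[0,0,0],1],
  [[0,0.006,0],[0,0,0],1],
  [[0,0.009,0],[0,0,0],1],
  [[0,0.012,0],[0,0,0],1],
  [[0,0.012,0],[0,0,0],1],
])

```text
t: 8.35
tool_pos: [0.6198, -0.0556, 0.0121]
ee_rot: [-0.008, 1.0, -0.001, 0.001]
wrist_force: [0.7, -5.2, 6.0]
grip_width: 0.003
```

>>> jog_arm([
  [[0,0.002,0],[0,0,0],1],
  [[0,0.004,0],[0,0,0],1],
  [[0,0.005,0],[0,0,0],1],
  [[0,0.005,0],[0,0,0],1],
])

```text
t: 8.75
tool_pos: [0.6197, -0.0511, 0.0121]
ee_rot: [-0.008, 1.0, -0.001, 0.001]
wrist_force: [0.7, -5.0, 5.0]
grip_width: 0.003
```

>>> jog_arm([
  [[0,0.002,0],[0,0,0],1],
  [[0,0.004,0],[0,0,0],1],
  [[0,0.005,0],[0,0,0],1],
  [[0,0.005,0],[0,0,0],1],
])

```text
t: 9.15
tool_pos: [0.6196, -0.0469, 0.0121]
ee_rot: [-0.008, 1.0, -0.001, 0.001]
wrist_force: [0.7, -6.2, 5.3]
grip_width: -0.001
```

>>> jog_arm([
  [[0,0.001,0],[0,0,0],1],
  [[0,0.002,0],[0,0,0],1],
  [[0,0.003,0],[0,0,0],1],
  [[0,0.003,0],[0,0,0],1],
])

```text
t: 9.55
tool_pos: [0.6196, -0.0469, 0.0121]
ee_rot: [-0.007, 1.0, -0.003, 0.001]
wrist_force: [0.4, -12.2, 4.0]
grip_width: -0.003
```

>>> jog_arm([
  [[0,-0.02,0],[0,0,0],1],
  [[0,-0.03,-0.03],[0,0,0],1],
  [[0.02,-0.03,-0.07],[0,0,0],1],
  [[0.06,-0.02,-0.11],[0,0,0],1],
  [[0.1,0.01,-0.14],[0,0,0],-1],
  [[0.14,0.05,-0.14],[0,0,0],-1],
  [[0.155,0.09,-0.13],[0,0,0],-1],
  [[0.155,0.13,-0.12],[0,0,0],-1],
])

```text
t: 10.35
tool_pos: [0.459, 0.0857, 0.1323]
ee_rot: [-0.008, 1.0, 0.001, -0.0]
wrist_force: [1.4, 0.5, -0.6]
grip_width: 0.679
```

```bash
python3 go.py .485 .088 .006 0.95 0
```

```text
t 10.35 pos [0.459  0.0857 0.1323] shift [-0.0261  0.0016  0.1263] turn [ 0.12 -0.03 -0.03] rows>= 2.6 F [ 1.4  0.5 -0.6] g 0.679
tool y [-0.016  1.     0.002] tool z [-0.     0.002 -1.   ]
```

>>> jog_arm([
  [[-0.01,0,0.04],[0,0,0],-1],
  [[-0.015,0,0.08],[0,0,0],-1],
  [[-0.02,0,0.11],[0,0,0],-1],
  [[-0.026,0,0.126],[0,0,0],-1],
  [[-0.04,0,0.126],[0,0,0],-1],
  [[-0.05,0,0.126],[0,0,0],-1],
  [[-0.06,0,0.126],[0,0,0],-1],
  [[-0.06,0,0.126],[0,0,0],-1],
])

```text
t: 11.15
tool_pos: [0.5237, 0.0858, 0.0062]
ee_rot: [-0.009, 1.0, 0.0, 0.001]
wrist_force: [-0.3, 0.0, 0.4]
grip_width: 1.0
```

>>> jog_arm([
  [[-0.002,0,0],[0,0,0],-1],
  [[-0.004,0,0],[0,0,0],-1],
  [[-0.006,0,0],[0,0,0],-1],
  [[-0.008,0,0],[0,0,0],-1],
  [[-0.01,0,0],[0,0,0],-1],
  [[-0.011,0,0],[0,0,0],-1],
  [[-0.011,0,0],[0,0,0],-1],
])

```text
t: 11.85
tool_pos: [0.5255, 0.085, 0.0046]
ee_rot: [-0.008, 1.0, 0.0, -0.007]
wrist_force: [-15.7, -1.0, 11.3]
grip_width: 1.0
```

>>> jog_arm([
  [[0.02,0,0],[0,0,0],-1],
  [[0.05,0,-0.02],[0,0,0],-1],
  [[0.08,0.01,-0.06],[0,0,0],-1],
  [[0.09,0.04,-0.1],[0,0,0],-1],
  [[0.09,0.08,-0.13],[0,0,0],-1],
  [[0.09,0.12,-0.16],[0,0,0],-1],
  [[0.09,0.16,-0.18],[0,0,0],-1],
  [[0.09,0.2,-0.18],[0,0,0],-1],
])

```text
t: 12.65
tool_pos: [0.4408, 0.287, 0.1894]
ee_rot: [-0.009, 1.0, 0.003, 0.003]
wrist_force: [0.7, 0.4, 0.5]
grip_width: 1.003
```

```bash
cat > rackm.py <<'E'
import sys
from m import *
tag=sys.argv[1]
for n in ("top","scene"):
    im,d=shot(n,n+tag)
    if n=='top': crop(im,230,150,440,320,3.5,f'pics/c_{tag}.png')
    W,dz=measure(n,d,False); Z=W[...,2]-dz; X,Y=W[...,0],W[...,1]
    m=(X>.69)&(X<.74)&(Y>-.34)&(Y<.20)&(Z>.027)&(Z<.042)
    P=W[m]; print(n,'fence',np.round(fitline(edge_lo(P,1),1),4),'back',np.round(fitline(edge_lo(P,1,lo=False),1),4))
    m=(X>.44)&(X<.70)&(Y>-.11)&(Y<.215)&(Z>.015); P=W[m]
    n1=P[(P[:,0]<.57)&(P[:,1]>0)&(P[:,1]<.18)&(P[:,2]-dz>.028)]; print(' rack near',np.round(fitline(edge_lo(n1,1),1),4))
    for nm,lo,sel in (('-y',True,(P[:,1]<.02)),('+y',False,P[:,1]>.16)):
        q=P[sel&(P[:,0]>.54)&(P[:,0]<(.66 if lo else .585))&(P[:,2]-dz>.042)&(P[:,2]-dz<.056)]
        if len(q)>5: print(' side',nm,len(q),np.round(fitline(edge_lo(q,0,lo=lo),0),4))
    f=P[(P[:,2]-dz>.105)&(P[:,2]-dz<.125)]; print(' rod',len(f),np.round(fitline(f,1),4),'yr',f[:,1].min(),f[:,1].max())
    m=(X>.5)&(X<.72)&(Y>-.36)&(Y<-.06)&(Z>.038)&(Z<.050); P=W[m]
    print(' caddy',cv2.minAreaRect((P[:,:2]*1000).astype(np.float32)),len(P))
    # shakers: z 85
    m=((X>.3)&(X<.72)&(Z>.078)&(Z<.096)).astype(np.uint8); k,l,st,c=cv2.connectedComponentsWithStats(m)
    for i in range(1,k):
        if st[i,4]>30: p=W[l==i]; print(' z85',st[i,4],((p.max(0)+p.min(0))/2).round(4),np.ptp(p,axis=0).round(3))
E
python3 rackm.py 4
```

```text
top fence [-5.230e-02  6.989e-01  3.700e-03  8.700e+01] back [-1.390e-02  7.192e-01  8.000e-04  7.200e+01]
 rack near [-1.270e-02  5.382e-01  7.000e-04  2.900e+01]
 side -y 82 [ 1.81e-02 -4.36e-02  8.00e-04  2.00e+01]
 side +y 37 [2.180e-02 1.961e-01 1.000e-03 8.000e+00]
 rod 220 [-1.610e-02  6.845e-01  2.300e-03  2.100e+02] yr -0.030690732059973087 0.21103550850966077
 caddy ((644.4660034179688, -206.91744995117188), (150.8277587890625, 277.7725524902344), 0.14882732927799225) 380
 z85 83 [0.6927 0.4195 0.0872] [0.048 0.043 0.018]
 z85 155 [0.5487 0.6437 0.0874] [0.149 0.127 0.018]
 z85 85 [0.4494 0.5097 0.0873] [0.069 0.045 0.018]
 z85 166 [ 0.4244 -0.2132  0.0874] [0.043 0.042 0.017]
 z85 60 [ 0.424  -0.537   0.0872] [0.065 0.039 0.017]
scene fence [-5.450e-02  6.985e-01  3.300e-03  8.300e+01] back [-1.560e-02  7.195e-01  5.000e-04  7.900e+01]
 rack near [-2.550e-02  5.404e-01  9.000e-04  2.600e+01]
 side -y 148 [ 1.78e-02 -4.46e-02  4.00e-04  1.70e+01]
 side +y 58 [1.500e-03 2.079e-01 3.000e-04 7.000e+00]
 rod 465 [-1.580e-02  6.855e-01  1.700e-03  4.130e+02] yr -0.03132665306891158 0.21047883568306394
 caddy ((642.7686767578125, -203.70851135253906), (152.58828735351562, 271.6858825683594), 0.5244103670120239) 631
 z85 159 [ 0.434  -0.5512  0.0878] [0.065 0.064 0.018]
 z85 159 [ 0.4252 -0.2132  0.0848] [0.045 0.045 0.012]
 z85 218 [0.4273 0.4952 0.0877] [0.039 0.067 0.018]
 z85 131 [0.465  0.4805 0.0878] [0.039 0.046 0.018]
 z85 271 [0.5304 0.3601 0.0842] [0.046 0.044 0.011]
 z85 466 [0.5685 0.6347 0.0877] [0.114 0.108 0.018]
 z85 191 [0.5925 0.4972 0.0878] [0.035 0.06  0.018]
 z85 236 [0.6963 0.4212 0.0877] [0.037 0.047 0.018]
```

View pics/c_4.png

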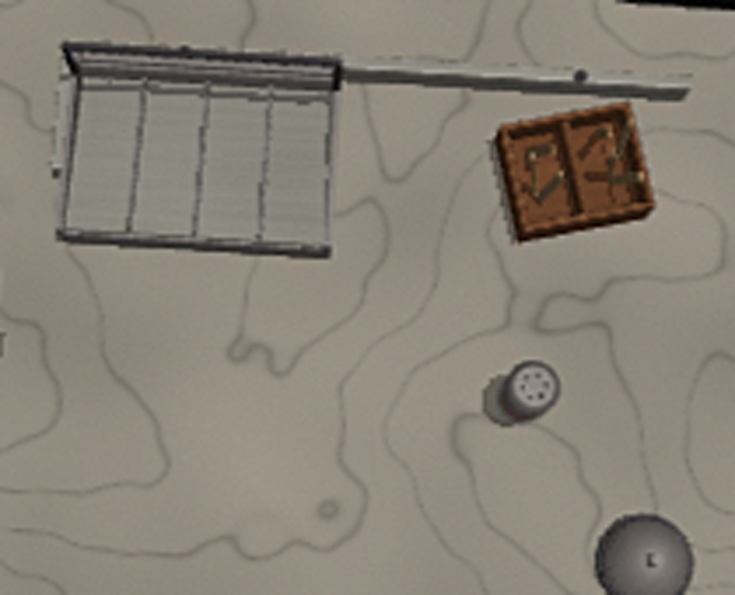

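View pics/scene4.png

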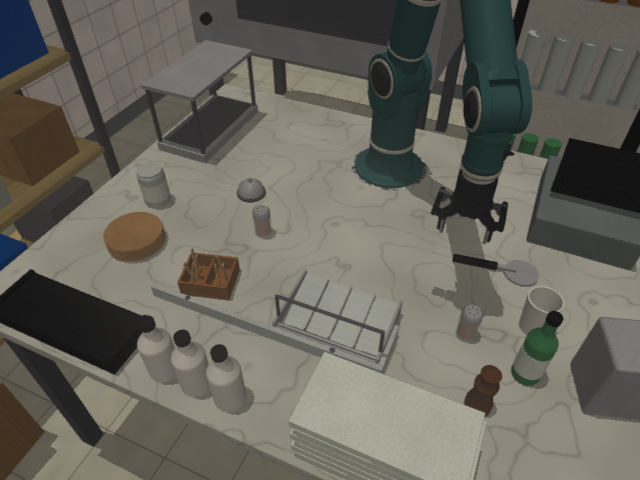

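The rack is home: its slope matches the fence's (−0.016), and its origin is about (0.6215, 0.089). There are two shakers in all, A at (0.530, 0.3595) and B at (0.4245, −0.213). Going to A.

```bash
python3 go.py .53 .3595 .13 0.95 0
```

```text
t 12.75 pos [0.4384 0.2905 0.1867] shift [-0.0933  0.0663  0.0571] turn [0.24 0.12 0.56] rows>= 2.6 F [-0.1  0.  -1.1] g 0.999
tool y [-0.026  1.     0.004] tool z [ 0.002  0.004 -1.   ]
```

>>> jog_arm([
  [[-0.03,0.022,0],[0,0,0.5],-1],
  [[-0.06,0.044,0],[0,0,0.5],-1],
  [[-0.093,0.066,0],[0,0,0.5],-1],
  [[-0.093,0.066,0],[0,0,0.5],-1],
])

```text
t: 13.15
tool_pos: [0.5342, 0.3532, 0.1848]
ee_rot: [-0.005, 1.0, 0.0, 0.001]
wrist_force: [-0.5, -0.9, -0.1]
grip_width: 1.001
```

```bash
python3 go.py .53 .3595 .04 0.95 0
```

```text
t 13.15 pos [0.5342 0.3532 0.1848] shift [0.0045 0.0064 0.1448] turn [ 0.    0.14 -0.41] rows>= 2.9 F [-0.5 -0.9 -0.1] g 1.001
tool y [-0.009  1.     0.   ] tool z [ 0.003  0.    -1.   ]
```

>>> jog_arm([
  [[0.002,0.003,0.03],[0,0,0],-1],
  [[0.004,0.006,0.06],[0,0,0],-1],
  [[0.004,0.006,0.07],[0,0,0],-1],
  [[0.004,0.006,0.07],[0,0,0],-1],
  [[0.004,0.006,0.07],[0,0,0],-1],
])

```text
t: 13.65
tool_pos: [0.5279, 0.3571, 0.1167]
ee_rot: [-0.004, 1.0, 0.0, 0.001]
wrist_force: [-0.4, 0.5, 0.6]
grip_width: 0.999
```

```bash
python3 go.py .53 .3595 .04 0.95 0
```

```text
t 13.65 pos [0.5279 0.3571 0.1167] shift [-0.002   0.0023  0.0768] turn [ 0.03  0.07 -0.49] rows>= 1.5 F [-0.4  0.5  0.6] g 0.999
tool y [-0.008  1.     0.001] tool z [ 0.001  0.001 -1.   ]
```

>>> jog_arm([
  [[-0.002,0.002,0.02],[0,0,0],-1],
  [[-0.002,0.002,0.04],[0,0,0],-1],
  [[-0.002,0.002,0.06],[0,0,0],-1],
  [[-0.002,0.002,0.075],[0,0,0],-1],
  [[-0.002,0.002,0.077],[0,0,0],-1],
  [[-0.002,0.002,0.077],[0,0,0],-1],
])

```text
t: 14.25
tool_pos: [0.5297, 0.3596, 0.0393]
ee_rot: [-0.004, 1.0, 0.0, 0.0]
wrist_force: [0.1, -0.1, 0.1]
grip_width: 0.999
```

>>> jog_arm([
  [[0,0,0],[0,0,0],1],
  [[0,0,0],[0,0,0],1],
  [[0,0,0],[0,0,0],1],
  [[0,0,0],[0,0,0],1],
  [[0,0,0],[0,0,0],1],
  [[0,0,0],[0,0,0],1],
], squeeze=25)

```text
t: 14.85
tool_pos: [0.5297, 0.36, 0.0396]
ee_rot: [-0.004, 1.0, 0.001, 0.001]
wrist_force: [-1.4, -0.4, 6.2]
grip_width: 0.529
```

```bash
python3 go.py .53 .3595 .04 0.95 0
```

```text
t 14.85 pos [0.5297 0.36   0.0396] shift [-0.0003 -0.0005 -0.0004] turn [ 0.07  0.07 -0.44] rows>= 0.1 F [-1.4 -0.4  6.2] g 0.529
tool y [-0.009  1.     0.001] tool z [ 0.001  0.001 -1.   ]
```

Gripped (0.53 × 85 = 45 mm, as it should be). Lifting.

>>> jog_arm([
  [[0,0,-0.02],[0,0,-0.4],1],
  [[0,0,-0.05],[0,0,-0.4],1],
  [[0,0,-0.09],[0,0,-0.4],1],
  [[0,0,-0.13],[0,0,-0.4],1],
  [[0,0,-0.16],[0,0,-0.4],1],
  [[0,0,-0.16],[0,0,-0.4],1],
  [[0,0,-0.16],[0,0,-0.4],1],
])

```text
t: 15.55
tool_pos: [0.5288, 0.3593, 0.1984]
ee_rot: [-0.008, 1.0, 0.0, -0.0]
wrist_force: [-0.5, -0.3, -2.3]
grip_width: 0.527
```

```bash
python3 go.py .588 .1175 .2 0.95 -10
```

```text
t 15.55 pos [0.5288 0.3593 0.1984] shift [-0.0554 -0.2427 -0.0016] turn [ 0.    9.98 -0.04] rows>= 5.0 F [-0.5 -0.3 -2.3] g 0.527
tool y [-0.016  1.     0.   ] tool z [-0.  0. -1.]
```

>>> jog_arm([
  [[-0.008,-0.035,0],[0,1.4,0],1],
  [[-0.016,-0.07,0],[0,2.8,0],1],
  [[-0.024,-0.105,0],[0,4.3,0],1],
  [[-0.032,-0.14,0],[0,5.7,0],1],
  [[-0.04,-0.175,0],[0,7.1,0],1],
  [[-0.048,-0.21,0],[0,8.6,0],1],
  [[-0.055,-0.243,0],[0,10,0],1],
  [[-0.055,-0.243,0],[0,10,0],1],
])

```text
t: 16.35
tool_pos: [0.5883, 0.1097, 0.1962]
ee_rot: [-0.003, 0.996, -0.003, -0.089]
wrist_force: [1.0, -0.2, -2.0]
grip_width: 0.53
```

>>> jog_arm([
  [[0,0,0],[0,0,0],1],
  [[0,0,0],[0,0,0],1],
])

```text
t: 16.55
tool_pos: [0.5869, 0.1186, 0.197]
ee_rot: [-0.009, 0.996, -0.001, -0.089]
wrist_force: [0.4, -0.3, -2.6]
grip_width: 0.527
```

```bash
python3 go.py .588 .1175 .08 0.95 -10
```

```text
t 16.55 pos [0.5869 0.1186 0.197 ] shift [-0.0217 -0.0011  0.115 ] turn [ 0.   -0.16  0.04] rows>= 2.3 F [ 0.4 -0.3 -2.6] g 0.527
tool y [-0.017  1.     0.   ] tool z [-0.176 -0.003 -0.984]
```

>>> jog_arm([
  [[-0.007,-0.001,0.035],[0,0,0],1],
  [[-0.014,-0.001,0.07],[0,0,0],1],
  [[-0.018,-0.001,0.095],[0,0,0],1],
  [[-0.021,-0.001,0.11],[0,0,0],1],
  [[-0.022,-0.001,0.115],[0,0,0],1],
  [[-0.022,-0.001,0.115],[0,0,0],1],
  [[-0.022,-0.001,0.115],[0,0,0],1],
])

```text
t: 17.25
tool_pos: [0.5906, 0.1168, 0.0827]
ee_rot: [-0.008, 0.996, -0.0, -0.086]
wrist_force: [0.8, 0.0, -2.1]
grip_width: 0.528
```

```bash
python3 go.py .588 .1175 .073 0.95 -10; python3 -c "
from h import *
im,d=shot('scene','s5');crop(im,220,200,440,380,3.5,'pics/c5.png')"
```

```text
t 17.25 pos [0.5906 0.1168 0.0827] shift [0.0009 0.0008 0.01  ] turn [ 0.03  0.12 -0.02] rows>= 0.2 F [ 0.8  0.  -2.1] g 0.528
tool y [-0.016  1.     0.001] tool z [-0.172 -0.002 -0.985]
```

View pics/c5.png

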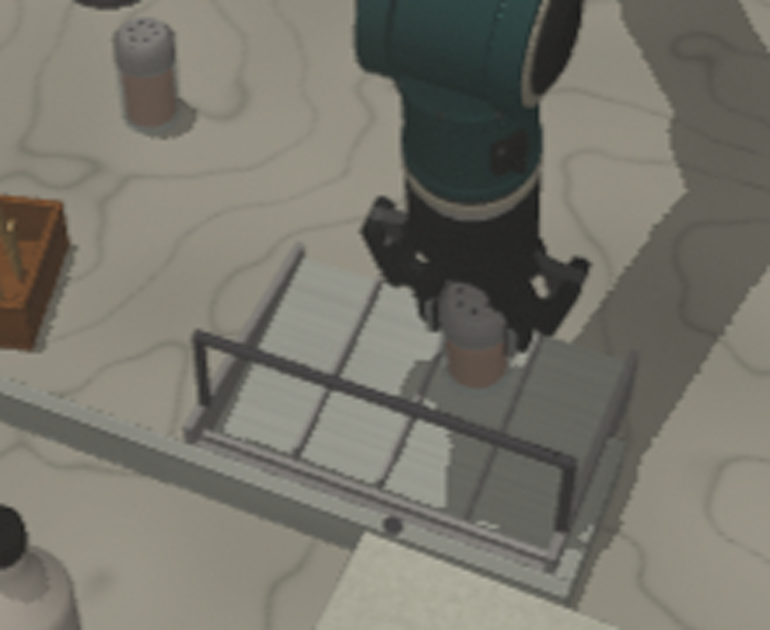

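The shaker hangs over lane 2, at crop (475,340). Lowering gently.

>>> jog_arm([
  [[0,0,0.004],[0,0,0],1],
  [[0,0,0.007],[0,0,0],1],
  [[0,0,0.009],[0,0,0],1],
  [[0,0,0.009],[0,0,0],1],
])

```text
t: 17.7
tool_pos: [0.5878, 0.1163, 0.0724]
ee_rot: [-0.008, 0.996, -0.001, -0.087]
wrist_force: [0.8, 0.2, -2.6]
grip_width: 0.532
```

>>> jog_arm([
  [[0,0,0.001],[0,0,0],1],
  [[0,0,0.002],[0,0,0],1],
  [[0,0,0.003],[0,0,0],1],
  [[0,0,0.003],[0,0,0],1],
])

```text
t: 18.1
tool_pos: [0.5884, 0.1165, 0.0719]
ee_rot: [-0.008, 0.996, -0.0, -0.087]
wrist_force: [-1.8, -1.4, 11.2]
grip_width: 0.535
```

>>> jog_arm([
  [[0,0,-0.002],[0,0,0],-1],
  [[0,0,-0.002],[0,0,0],-1],
  [[0,0,-0.002],[0,0,0],-1],
  [[0,0,-0.002],[0,0,0],-1],
  [[0,0,-0.002],[0,0,0],-1],
])

```text
t: 18.6
tool_pos: [0.5879, 0.1164, 0.0715]
ee_rot: [-0.008, 0.996, -0.001, -0.087]
wrist_force: [-0.0, 0.3, -0.2]
grip_width: 0.999
```

>>> jog_arm([
  [[0,0,-0.01],[0,0,0],-1],
  [[0,0,-0.03],[0,0,0],-1],
  [[0,0,-0.06],[0,0,0],-1],
  [[0,0,-0.09],[0,0,0],-1],
  [[0.03,0,-0.1],[0,0,0],-1],
  [[0.07,0,-0.11],[0,-5,0],1],
  [[0.11,0,-0.11],[0,-13,0],1],
  [[0.13,0,-0.1],[0,-21,0],1],
])

```text
t: 19.4
tool_pos: [0.4766, 0.1149, 0.1947]
ee_rot: [-0.008, 0.995, 0.003, 0.1]
wrist_force: [0.6, -0.2, -0.0]
grip_width: 0.517
```

```bash
python3 go.py .51 .1175 .06 0.95 15; python3 rackm.py 6
```

```text
t 19.4 pos [0.4766 0.1149 0.1947] shift [-0.006   0.0015  0.1387] turn [ 0.21 -3.55 -0.1 ] rows>= 2.8 F [ 0.6 -0.2 -0. ] g 0.517
tool y [-0.016  1.     0.004] tool z [ 0.199  0.007 -0.98 ]
top fence [-5.310e-02  6.991e-01  3.500e-03  8.200e+01] back [-1.350e-02  7.193e-01  1.200e-03  7.600e+01]
 rack near [-6.983e-01  5.234e-01  2.680e-02  2.700e+01]
 side -y 88 [ 1.83e-02 -4.37e-02  8.00e-04  2.00e+01]
 side +y 14 [1.622e-01 1.152e-01 5.000e-04 3.000e+00]
 rod 392 [-1.990e-01  6.631e-01  4.410e-02  3.920e+02] yr -0.030675175297105704 0.21114854718628331
 caddy ((643.5020751953125, -204.94078063964844), (274.89971923828125, 152.478515625), 89.7643814086914) 379
 z85 78 [0.6913 0.4192 0.0878] [0.046 0.043 0.017]
 z85 175 [0.5494 0.6428 0.0872] [0.149 0.126 0.018]
 z85 51 [0.5735 0.4866 0.0872] [0.05  0.039 0.018]
 z85 38 [0.5776 0.1144 0.0875] [0.023 0.04  0.018]
 z85 76 [0.4505 0.5097 0.0876] [0.066 0.044 0.017]
 z85 34 [0.4381 0.4721 0.0874] [0.054 0.028 0.017]
 z85 166 [ 0.4243 -0.213   0.0851] [0.043 0.042 0.014]
 z85 60 [ 0.4234 -0.5383  0.0873] [0.065 0.038 0.018]
scene fence [-
[... 196 characters left out ...]
 1.70e+01]
 side +y 53 [1.760e-02 1.988e-01 3.000e-04 8.000e+00]
 rod 774 [-1.600e-01  6.663e-01  4.140e-02  7.740e+02] yr -0.033235270357180546 0.21066641024226923
 caddy ((643.1290283203125, -191.05130004882812), (254.66317749023438, 152.36105346679688), 89.07173919677734) 617
 z85 154 [ 0.4352 -0.5496  0.0878] [0.068 0.064 0.018]
 z85 159 [ 0.4261 -0.2142  0.0846] [0.043 0.043 0.012]
 z85 220 [0.4285 0.4948 0.0877] [0.039 0.066 0.018]
 z85 83 [0.6013 0.1166 0.0877] [0.026 0.044 0.018]
 z85 129 [0.4651 0.4807 0.0878] [0.039 0.045 0.018]
 z85 473 [0.5707 0.6347 0.0878] [0.11  0.108 0.018]
 z85 200 [0.5931 0.4969 0.0878] [0.033 0.059 0.018]
 z85 235 [0.6966 0.4213 0.0879] [0.039 0.047 0.018]
```

View pics/scene6.png

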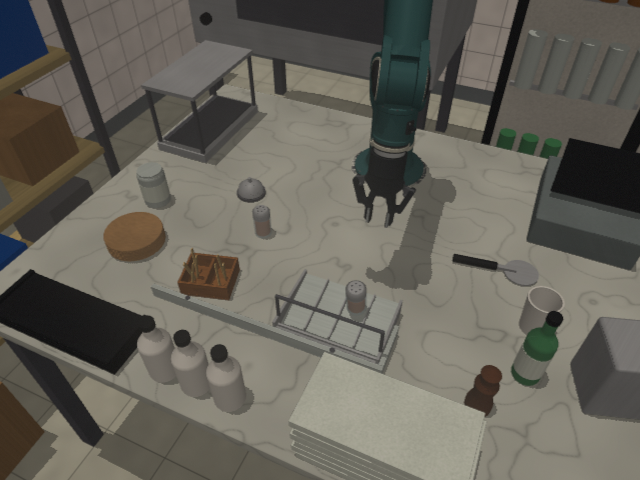

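Shaker A stands upright in lane 2 at (356,297). Moving the shut fingers behind it, low.

>>> jog_arm([
  [[0,0,0.03],[0,0,0],1],
  [[0,0,0.06],[0,0,0],1],
  [[0,0,0.06],[0,0,0],1],
  [[0,0,0.06],[0,0,0],1],
])

```text
t: 19.9
tool_pos: [0.489, 0.1144, 0.1342]
ee_rot: [-0.007, 0.995, 0.0, 0.095]
wrist_force: [0.8, -0.5, 0.5]
grip_width: -0.002
```

```bash
python3 go.py .526 .1164 .055 0.95 15
```

```text
t 19.9 pos [0.489  0.1144 0.1342] shift [-0.0213  0.0015  0.0848] turn [-0.06 -4.05 -0.09] rows>= 1.7 F [ 0.8 -0.5  0.5] g -0.002
tool y [-0.015  1.    -0.001] tool z [ 0.19   0.002 -0.982]
```

>>> jog_arm([
  [[0,0.001,0.03],[0,-2,0],1],
  [[0,0.001,0.06],[0,-4,0],1],
  [[-0.01,0.001,0.08],[0,-4,0],1],
  [[-0.021,0.001,0.085],[0,-4,0],1],
  [[-0.021,0.001,0.085],[0,-4,0],1],
  [[-0.021,0.001,0.085],[0,-4,0],1],
])

```text
t: 20.5
tool_pos: [0.5268, 0.1165, 0.0561]
ee_rot: [-0.007, 0.991, 0.001, 0.132]
wrist_force: [-0.2, 0.4, 0.0]
grip_width: 0.001
```

```bash
python3 go.py .551 .1164 .051 0.95 15; python3 go.py .6346 .1182 .036 0.95 15
```

```text
t 20.5 pos [0.5268 0.1165 0.0561] shift [-0.022  -0.0005  0.0112] turn [ 0.03  0.13 -0.1 ] rows>= 0.5 F [-0.2  0.4  0. ] g 0.001
tool y [-0.015  1.     0.001] tool z [ 0.261  0.005 -0.965]
t 20.5 pos [0.5268 0.1165 0.0561] shift [-0.0988  0.0001  0.0475] turn [ 0.03  0.13 -0.1 ] rows>= 2.2 F [-0.2  0.4  0. ] g 0.001
tool y [-0.015  1.     0.001] tool z [ 0.261  0.005 -0.965]
```

>>> jog_arm([
  [[-0.012,0,0.006],[0,0,0],1],
  [[-0.02,0,0.0095],[0,0,0],1],
  [[-0.026,0,0.0125],[0,0,0],1],
  [[-0.032,0,0.0155],[0,0,0],1],
  [[-0.038,0,0.0183],[0,0,0],1],
  [[-0.044,0,0.021],[0,0,0],1],
  [[-0.05,0,0.024],[0,0,0],1],
  [[-0.056,0,0.027],[0,0,0],1],
])

```text
t: 21.3
tool_pos: [0.5871, 0.1173, 0.0427]
ee_rot: [-0.008, 0.991, 0.001, 0.13]
wrist_force: [-1.0, 0.8, 0.4]
grip_width: 0.001
```

>>> jog_arm([
  [[-0.006,0,0.003],[0,0,0],1],
  [[-0.011,0,0.0055],[0,0,0],1],
  [[-0.016,0,0.0078],[0,0,0],1],
  [[-0.021,0,0.0103],[0,0,0],1],
  [[-0.026,0,0.0125],[0,0,0],1],
  [[-0.031,0,0.015],[0,0,0],1],
  [[-0.034,0,0.0165],[0,0,0],1],
  [[-0.034,0,0.0165],[0,0,0],1],
])

```text
t: 22.1
tool_pos: [0.6244, 0.1179, 0.0356]
ee_rot: [-0.008, 0.991, 0.001, 0.131]
wrist_force: [0.2, -0.4, 0.1]
grip_width: 0.003
```

```bash
python3 go.py .6346 .1182 .036 0.95 15; python3 -c "
from h import *
im,d=shot('scene','s7');crop(im,220,200,440,380,3.5,'pics/c7.png')"
```

```text
t 22.1 pos [0.6244 0.1179 0.0356] shift [-0.01    0.0002  0.0023] turn [-0.02  0.04 -0.05] rows>= 0.2 F [ 0.2 -0.4  0.1] g 0.003
tool y [-0.016  1.    -0.   ] tool z [ 0.259  0.004 -0.966]
```

View pics/c7.png

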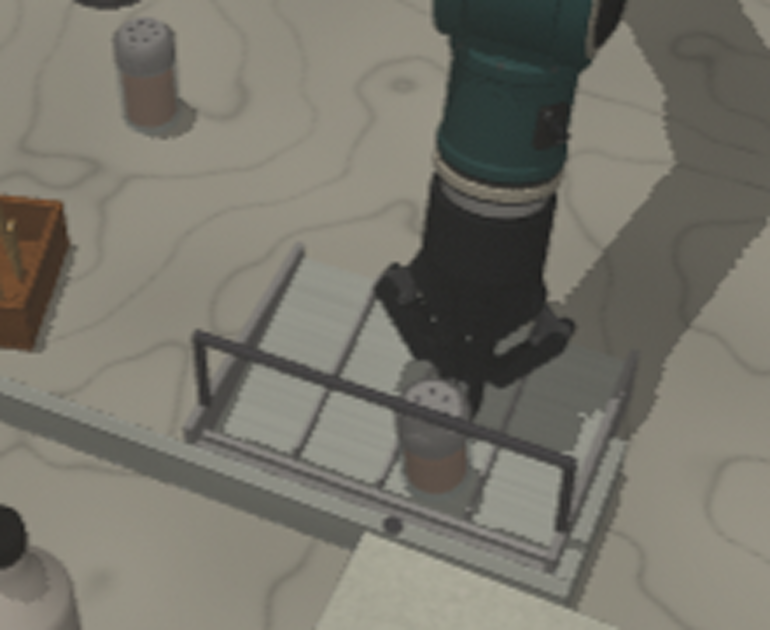

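The shaker is sliding upright under the rod, with about 10–15 mm to go. Continuing until contact.

>>> jog_arm([
  [[-0.003,0,0.0015],[0,0,0],1],
  [[-0.006,0,0.003],[0,0,0],1],
  [[-0.008,0,0.004],[0,0,0],1],
  [[-0.01,0,0.005],[0,0,0],1],
  [[-0.01,0,0.005],[0,0,0],1],
])

```text
t: 22.65
tool_pos: [0.6351, 0.1181, 0.0335]
ee_rot: [-0.008, 0.991, 0.001, 0.131]
wrist_force: [-0.5, -0.9, -1.0]
grip_width: -0.001
```

>>> jog_arm([
  [[-0.002,0,0.001],[0,0,0],1],
  [[-0.004,0,0.002],[0,0,0],1],
  [[-0.005,0,0.0025],[0,0,0],1],
  [[-0.005,0,0.0025],[0,0,0],1],
])

```text
t: 23.05
tool_pos: [0.6378, 0.1182, 0.0318]
ee_rot: [-0.008, 0.992, 0.001, 0.128]
wrist_force: [-9.2, 1.0, 6.9]
grip_width: -0.0
```

>>> jog_arm([
  [[0.01,0,-0.008],[0,0,0],1],
  [[0.04,0,-0.025],[0,0,0],1],
  [[0.07,0,-0.05],[0,0,0],1],
  [[0.1,0,-0.09],[0,2,0],1],
  [[0.12,0,-0.13],[0,6,0],1],
  [[0.13,-0.03,-0.16],[0,10,0],-1],
  [[0.14,-0.07,-0.16],[0,15,0],-1],
  [[0.14,-0.11,-0.16],[0,15,0],-1],
])

```text
t: 23.85
tool_pos: [0.4667, 0.0051, 0.1523]
ee_rot: [-0.009, 1.0, 0.001, 0.002]
wrist_force: [0.6, -0.4, 0.0]
grip_width: 0.508
```

```bash
python3 go.py .4245 -.213 .2 0.95 0; python3 rackm.py 8 | grep -v back
```

```text
t 23.85 pos [0.4667 0.0051 0.1523] shift [ 0.046  -0.2173 -0.0481] turn [0.08 0.2  0.09] rows>= 4.5 F [ 0.6 -0.4  0. ] g 0.508
tool y [-0.018  1.     0.001] tool z [ 0.003  0.002 -1.   ]
 rack near [7.389e-01 4.236e-01 1.350e-02 2.100e+01]
 side -y 15 [ 0.0803 -0.0836  0.      4.    ]
 side +y 49 [2.210e-02 1.959e-01 9.000e-04 8.000e+00]
 rod 235 [-1.910e-02  6.845e-01  2.300e-03  2.130e+02] yr -0.030676484579745558 0.2113153125790439
 caddy ((643.6937866210938, -203.8950653076172), (283.87939453125, 152.32754516601562), 89.99761962890625) 371
 z85 76 [0.691  0.4187 0.0872] [0.046 0.043 0.018]
 z85 44 [0.6687 0.1149 0.0875] [0.027 0.042 0.018]
 z85 154 [0.5513 0.6281 0.0874] [0.145 0.096 0.018]
 z85 50 [0.5743 0.4886 0.0874] [0.052 0.042 0.018]
 z85 80 [0.4492 0.5157 0.0875] [0.064 0.034 0.018]
 z85 38 [0.4383 0.4732 0.0875] [0.053 0.031 0.017]
 z85 175 [ 0.4243 -0.2128  0.0852] [0.043 0.042 0.014]
 z85 59 [ 0.4235 -0.5421  0.0874] [0.064 0.046 0.018]
 rack near [7.713e-01 4.251e-01 1.660e-02 2.400e+01]
 side -y 152 [ 1.91e-02 -4.56e-02  3.00e-04  1.50e+01]
 side +y 58 [7.800e-03 2.043e-01 2.000e-04 8.000e+00]
 rod 471 [-1.470e-02  6.855e-01  1.500e-03  3.920e+02] yr -0.03228803826290583 0.21085173606555052
 caddy ((674.36962890625, -205.1138916015625), (255.6577911376953, 150.78201293945312), 43.51700973510742) 624
 z85 150 [ 0.4358 -0.5503  0.0878] [0.063 0.064 0.018]
 z85 161 [ 0.4256 -0.2131  0.0843] [0.043 0.044 0.011]
 z85 222 [0.429  0.496  0.0878] [0.042 0.068 0.018]
 z85 134 [0.4642 0.481  0.0878] [0.044 0.045 0.018]
 z85 126 [0.6878 0.1188 0.0878] [0.031 0.042 0.018]
 z85 477 [0.5694 0.6345 0.0878] [0.113 0.108 0.018]
 z85 193 [0.5927 0.4972 0.0878] [0.033 0.06  0.018]
 z85 237 [0.6968 0.4213 0.0878] [0.035 0.046 0.018]
```

View pics/scene8.png

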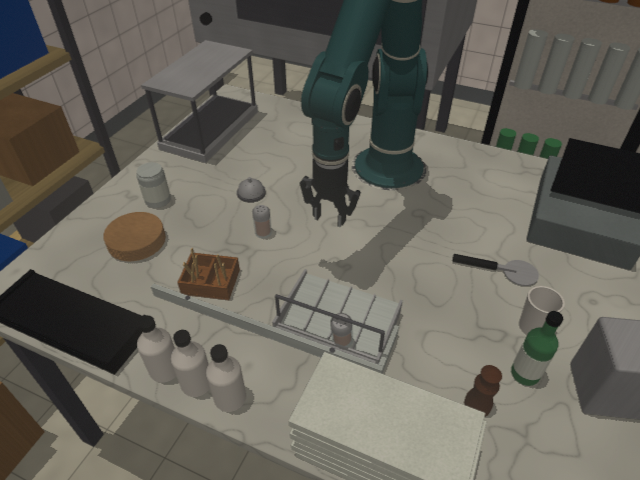

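Shaker A (342,330) rests at the low end under the rod. Going to B at (0.425, −0.213).

>>> jog_arm([
  [[0.008,-0.036,0],[0,0,0],-1],
  [[0.016,-0.072,0],[0,0,0],-1],
  [[0.024,-0.108,0],[0,0,0],-1],
  [[0.032,-0.144,0],[0,0,0],-1],
  [[0.04,-0.18,0],[0,0,0],-1],
  [[0.046,-0.217,0],[0,0,0],-1],
  [[0.046,-0.217,0],[0,0,0],-1],
  [[0.046,-0.217,0],[0,0,0],-1],
])

```text
t: 24.75
tool_pos: [0.4226, -0.2124, 0.1507]
ee_rot: [-0.007, 1.0, 0.0, 0.0]
wrist_force: [-0.3, 0.6, -0.5]
grip_width: 1.005
```

```bash
python3 go.py .425 -.213 .04 0.95 0
```

```text
t 24.75 pos [ 0.4226 -0.2124  0.1507] shift [-0.0024 -0.0006  0.1107] turn [ 0.    0.03 -0.15] rows>= 2.2 F [-0.3  0.6 -0.5] g 1.005
tool y [-0.014  1.     0.   ] tool z [ 0.001  0.    -1.   ]
```

>>> jog_arm([
  [[-0.002,0,0.03],[0,0,0],-1],
  [[-0.002,0,0.06],[0,0,0],-1],
  [[-0.002,0,0.085],[0,0,0],-1],
  [[-0.002,0,0.105],[0,0,0],-1],
  [[-0.002,0,0.111],[0,0,0],-1],
  [[-0.002,0,0.111],[0,0,0],-1],
])

```text
t: 25.35
tool_pos: [0.4246, -0.2108, 0.0391]
ee_rot: [-0.009, 1.0, 0.0, -0.001]
wrist_force: [0.1, -0.7, 0.5]
grip_width: 0.996
```

>>> jog_arm([
  [[0,0,0],[0,0,0],1],
  [[0,0,0],[0,0,0],1],
  [[0,0,0],[0,0,0],1],
  [[0,0,0],[0,0,0],1],
  [[0,0,0],[0,0,0],1],
  [[0,0,0],[0,0,0],1],
], squeeze=25)

```text
t: 25.95
tool_pos: [0.4255, -0.2123, 0.0406]
ee_rot: [-0.008, 1.0, 0.0, 0.001]
wrist_force: [-0.7, -0.0, 7.1]
grip_width: 0.532
```

>>> jog_arm([
  [[0,0,-0.02],[0,0,0],1],
  [[0,0,-0.05],[0,0,0],1],
  [[0,0,-0.09],[0,0,0],1],
  [[0,0,-0.13],[0,0,0],1],
  [[0,0,-0.16],[0,0,0],1],
  [[0,0,-0.16],[0,0,0],1],
  [[0,0,-0.16],[0,0,0],1],
])

```text
t: 26.65
tool_pos: [0.4246, -0.2118, 0.1997]
ee_rot: [-0.008, 1.0, 0.0, 0.0]
wrist_force: [0.3, -0.0, -2.0]
grip_width: 0.533
```

```bash
python3 go.py .589 .0595 .2 0.95 -10
```

```text
t 26.65 pos [ 0.4246 -0.2118  0.1997] shift [-0.1688  0.2686 -0.    ] turn [ 0.04 10.05 -0.02] rows>= 6.3 F [ 0.3 -0.  -2. ] g 0.533
tool y [-0.016  1.     0.001] tool z [ 0.001  0.001 -1.   ]
```

>>> jog_arm([
  [[-0.021,0.034,0],[0,1.2,0],1],
  [[-0.042,0.067,0],[0,2.5,0],1],
  [[-0.063,0.1,0],[0,3.8,0],1],
  [[-0.084,0.134,0],[0,5,0],1],
  [[-0.105,0.167,0],[0,6.3,0],1],
  [[-0.126,0.2,0],[0,7.5,0],1],
  [[-0.147,0.234,0],[0,8.8,0],1],
  [[-0.169,0.2685,0],[0,10,0],1],
])

```text
t: 27.45
tool_pos: [0.5887, 0.0601, 0.1969]
ee_rot: [-0.008, 0.996, -0.001, -0.09]
wrist_force: [0.3, -0.7, -1.8]
grip_width: 0.533
```

>>> jog_arm([
  [[0,0,0],[0,0,0],1],
  [[0,0,0],[0,0,0],1],
  [[0,0,0],[0,0,0],1],
])

```text
t: 27.75
tool_pos: [0.5882, 0.0573, 0.198]
ee_rot: [-0.007, 0.996, -0.001, -0.089]
wrist_force: [0.3, -0.3, -1.7]
grip_width: 0.532
```

```bash
python3 go.py .589 .0595 .08 0.95 -10
```

```text
t 27.75 pos [0.5882 0.0573 0.198 ] shift [-0.0217  0.0024  0.116 ] turn [-0.05 -0.18 -0.17] rows>= 2.4 F [ 0.3 -0.3 -1.7] g 0.532
tool y [-0.014  1.    -0.001] tool z [-0.177 -0.004 -0.984]
```

>>> jog_arm([
  [[-0.007,0.002,0.035],[0,0,0],1],
  [[-0.014,0.002,0.07],[0,0,0],1],
  [[-0.018,0.002,0.095],[0,0,0],1],
  [[-0.021,0.002,0.11],[0,0,0],1],
  [[-0.022,0.002,0.115],[0,0,0],1],
  [[-0.022,0.002,0.115],[0,0,0],1],
  [[-0.022,0.002,0.115],[0,0,0],1],
])

```text
t: 28.45
tool_pos: [0.5921, 0.0606, 0.0839]
ee_rot: [-0.008, 0.996, -0.001, -0.086]
wrist_force: [-0.5, -0.5, -1.5]
grip_width: 0.529
```

>>> jog_arm([
  [[0,0,0.003],[0,0,0],1],
  [[0,0,0.006],[0,0,0],1],
  [[0,0,0.007],[0,0,0],1],
  [[0,0,0.007],[0,0,0],1],
])

```text
t: 28.85
tool_pos: [0.5898, 0.061, 0.0757]
ee_rot: [-0.008, 0.996, -0.001, -0.087]
wrist_force: [0.0, -0.1, -1.4]
grip_width: 0.531
```

>>> jog_arm([
  [[0,0,0.001],[0,0,0],1],
  [[0,0,0.002],[0,0,0],1],
  [[0,0,0.003],[0,0,0],1],
  [[0,0,0.004],[0,0,0],1],
  [[0,0,0.004],[0,0,0],1],
])

```text
t: 29.35
tool_pos: [0.5897, 0.0609, 0.073]
ee_rot: [-0.008, 0.996, -0.0, -0.087]
wrist_force: [-2.0, 0.7, 6.8]
grip_width: 0.534
```

Touch-down at the expected height. Releasing and backing out.

>>> jog_arm([
  [[0,0,-0.001],[0,0,0],-1],
  [[0,0,-0.001],[0,0,0],-1],
  [[0,0,-0.001],[0,0,0],-1],
  [[0,0,-0.001],[0,0,0],-1],
  [[0,0,-0.001],[0,0,0],-1],
])

```text
t: 29.85
tool_pos: [0.5894, 0.0609, 0.0726]
ee_rot: [-0.008, 0.996, -0.001, -0.087]
wrist_force: [0.6, -0.4, -0.4]
grip_width: 1.002
```

>>> jog_arm([
  [[0,0,-0.01],[0,0,0],-1],
  [[0,0,-0.03],[0,0,0],-1],
  [[0,0,-0.06],[0,0,0],-1],
  [[0,0,-0.09],[0,0,0],-1],
  [[0.03,0,-0.1],[0,0,0],-1],
  [[0.07,0,-0.11],[0,-5,0],1],
  [[0.11,0,-0.11],[0,-13,0],1],
  [[0.13,0,-0.1],[0,-21,0],1],
])

```text
t: 30.65
tool_pos: [0.4781, 0.0592, 0.1957]
ee_rot: [-0.008, 0.995, 0.002, 0.1]
wrist_force: [0.6, 0.2, 1.1]
grip_width: 0.512
```

>>> jog_arm([
  [[0,0,0.03],[0,-2,0],1],
  [[0,0,0.06],[0,-4,0],1],
  [[0,0,0.06],[0,-4,0],1],
  [[0,0,0.06],[0,-4,0],1],
])

```text
t: 31.05
tool_pos: [0.4906, 0.0591, 0.1355]
ee_rot: [-0.008, 0.991, 0.001, 0.13]
wrist_force: [0.6, 0.3, 0.3]
grip_width: -0.003
```

```bash
python3 go.py .527 .0584 .055 0.95 15;  python3 -c "
from h import *
im,d=shot('scene','s9');crop(im,220,200,440,380,3.5,'pics/c9.png')"
```

```text
t 31.05 pos [0.4906 0.0591 0.1355] shift [-0.0144 -0.0012  0.0872] turn [-0.03 -0.04 -0.07] rows>= 1.8 F [0.6 0.3 0.3] g -0.003
tool y [-0.015  1.    -0.   ] tool z [ 0.258  0.004 -0.966]
```

View pics/c9.png

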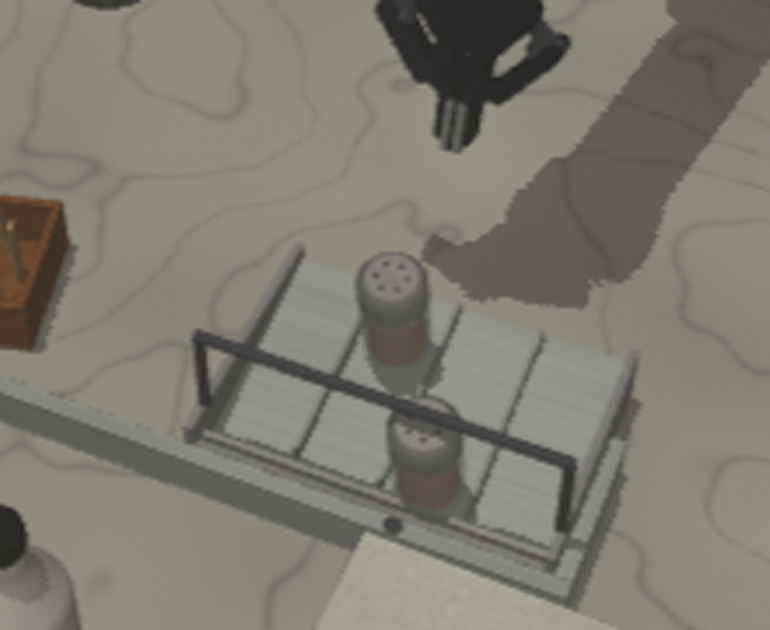

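B stands upright in lane 1 at crop (393,310), and A sits against the back stop in lane 2. Pushing B the same way.

>>> jog_arm([
  [[0,-0.001,0.03],[0,0,0],1],
  [[0,-0.001,0.06],[0,0,0],1],
  [[-0.007,-0.001,0.08],[0,0,0],1],
  [[-0.014,-0.001,0.087],[0,0,0],1],
  [[-0.014,-0.001,0.087],[0,0,0],1],
  [[-0.014,-0.001,0.087],[0,0,0],1],
])

```text
t: 31.7
tool_pos: [0.5271, 0.0588, 0.0556]
ee_rot: [-0.008, 0.991, 0.001, 0.131]
wrist_force: [0.2, -0.5, 0.5]
grip_width: -0.004
```

```bash
python3 go.py .639 .0602 .034 0.95 15
```

```text
t 31.7 pos [0.5271 0.0588 0.0556] shift [-0.1024 -0.0003  0.05  ] turn [-0.    0.08 -0.07] rows>= 2.3 F [ 0.2 -0.5  0.5] g -0.004
tool y [-0.015  1.     0.   ] tool z [ 0.26   0.004 -0.966]
```

>>> jog_arm([
  [[-0.012,0,0.006],[0,0,0],1],
  [[-0.02,0,0.0098],[0,0,0],1],
  [[-0.026,0,0.0127],[0,0,0],1],
  [[-0.032,0,0.0156],[0,0,0],1],
  [[-0.038,0,0.0185],[0,0,0],1],
  [[-0.044,0,0.0215],[0,0,0],1],
  [[-0.05,0,0.0244],[0,0,0],1],
  [[-0.056,0,0.0273],[0,0,0],1],
])

```text
t: 32.5
tool_pos: [0.5879, 0.0598, 0.0424]
ee_rot: [-0.008, 0.991, 0.001, 0.13]
wrist_force: [-0.7, 0.8, 1.3]
grip_width: -0.003
```

>>> jog_arm([
  [[-0.006,0,0.0029],[0,0,0],1],
  [[-0.011,0,0.0054],[0,0,0],1],
  [[-0.016,0,0.0078],[0,0,0],1],
  [[-0.021,0,0.0103],[0,0,0],1],
  [[-0.026,0,0.0127],[0,0,0],1],
  [[-0.031,0,0.0151],[0,0,0],1],
  [[-0.036,0,0.0176],[0,0,0],1],
  [[-0.04,0,0.0195],[0,0,0],1],
])

```text
t: 33.3
tool_pos: [0.6316, 0.0605, 0.034]
ee_rot: [-0.008, 0.991, 0.001, 0.131]
wrist_force: [-1.4, -0.7, 1.3]
grip_width: -0.004
```

>>> jog_arm([
  [[-0.002,0,0.001],[0,0,0],1],
  [[-0.004,0,0.002],[0,0,0],1],
  [[-0.005,0,0.0025],[0,0,0],1],
  [[-0.005,0,0.0025],[0,0,0],1],
])

```text
t: 33.7
tool_pos: [0.6367, 0.0606, 0.033]
ee_rot: [-0.008, 0.991, 0.001, 0.131]
wrist_force: [0.8, 1.0, 0.2]
grip_width: 0.001
```

>>> jog_arm([
  [[-0.002,0,0.001],[0,0,0],1],
  [[-0.003,0,0.0015],[0,0,0],1],
  [[-0.004,0,0.002],[0,0,0],1],
  [[-0.004,0,0.002],[0,0,0],1],
])

```text
t: 34.1
tool_pos: [0.6386, 0.0607, 0.0317]
ee_rot: [-0.008, 0.992, 0.001, 0.128]
wrist_force: [-9.7, -0.2, 9.3]
grip_width: 0.002
```

>>> jog_arm([
  [[0.01,0,-0.008],[0,0,0],1],
  [[0.04,0,-0.025],[0,0,0],1],
  [[0.07,0,-0.05],[0,0,0],1],
  [[0.1,0,-0.09],[0,2,0],1],
  [[0.12,0,-0.13],[0,6,0],1],
  [[0.15,-0.03,-0.15],[0,10,0],1],
  [[0.18,-0.07,-0.15],[0,15,0],1],
  [[0.18,-0.11,-0.15],[0,15,0],1],
])

```text
t: 34.9
tool_pos: [0.4284, -0.0527, 0.1308]
ee_rot: [-0.009, 1.0, 0.001, -0.0]
wrist_force: [1.9, -0.1, 0.6]
grip_width: -0.0
```

```bash
python3 rackm.py 10 | grep -v back
python3 - <<'E'
from m import *
for n in ("top","scene"):
    D=np.load(f"pics/{n}10.npz"); W,dz=measure(n,D['d']); Z=W[...,2]-dz;X,Y=W[...,0],W[...,1]
    hsv=cv2.cvtColor(D['im'],cv2.COLOR_RGB2HSV)
    m=(X>.5)&(X<.72)&(Y>-.36)&(Y<-.06)&(Z>.03)&(Z<.052)&(hsv[...,1]>100)
    m=m.astype(np.uint8); k,l,st,c=cv2.connectedComponentsWithStats(m); i=1+st[1:,4].argmax()
    P=W[l==i]; print(n,cv2.minAreaRect((P[:,:2]*1000).astype(np.float32)),len(P))
E
python3 go.py .5 -.255 .1 0.95 0
```

```text
rack near [-1.520e-02  5.383e-01  8.000e-04  2.700e+01]
 side -y 49 [ 1.18e-02 -3.96e-02  8.00e-04  1.20e+01]
 side +y 40 [4.800e-03 2.061e-01 4.000e-04 6.000e+00]
 rod 240 [-1.630e-02  6.844e-01  2.300e-03  2.150e+02] yr -0.03068023248759055 0.21031918008177183
 caddy ((643.7607421875, -202.3950653076172), (151.0039825439453, 281.5346984863281), 0.3157949149608612) 386
 z85 77 [0.6911 0.4196 0.0888] [0.047 0.043 0.015]
 z85 48 [0.6679 0.1154 0.0878] [0.028 0.042 0.017]
 z85 50 [0.6648 0.0601 0.0873] [0.023 0.043 0.018]
 z85 170 [0.5505 0.6459 0.0875] [0.151 0.13  0.018]
 z85 59 [0.5735 0.4883 0.0874] [0.053 0.044 0.018]
 z85 79 [0.4472 0.5091 0.0874] [0.069 0.046 0.018]
 z85 43 [0.4417 0.4717 0.0873] [0.06  0.03  0.017]
 z85 68 [ 0.4243 -0.5422  0.0874] [0.066 0.048 0.018]
 rack near [-2.460e-02  5.405e-01  1.200e-03  2.700e+01]
 side -y 142 [ 1.92e-02 -4.58e-02  6.00e-04  1.70e+01]
 side +y 61 [-7.300e-03  2.129e-01  4.000e-04  7.000e+00]
 rod 482 [-1.630e-02  6.857e-01  1.600e-03  3.950e+02] yr -0.03335062837576436 0.2107632857858741
 caddy ((670.2737426757812, -212.36358642578125
[... 240 characters left out ...]
5 0.0609 0.0878] [0.03  0.045 0.017]
 z85 131 [0.6877 0.1173 0.0879] [0.029 0.045 0.018]
 z85 491 [0.5687 0.6346 0.0878] [0.113 0.107 0.018]
 z85 200 [0.5929 0.4972 0.0877] [0.032 0.06  0.018]
 z85 238 [0.6959 0.4213 0.0879] [0.036 0.047 0.018]
top table z 0.0004
top ((629.6956787109375, -246.55474853515625), (102.15383911132812, 119.60972595214844), 14.774497032165527) 389
scene table z 0.0008
scene ((628.8011474609375, -246.49929809570312), (106.2901611328125, 119.03396606445312), 15.544355392456055) 767
t 35.0 pos [ 0.43   -0.0573  0.1312] shift [-0.0684 -0.1982  0.0316] turn [-0.08  0.17 -0.5 ] rows>= 4.2 F [0.5 0.3 0.6] g 0.002
tool y [-0.008  1.    -0.001] tool z [ 0.003 -0.001 -1.   ]
```

View pics/c_10.png

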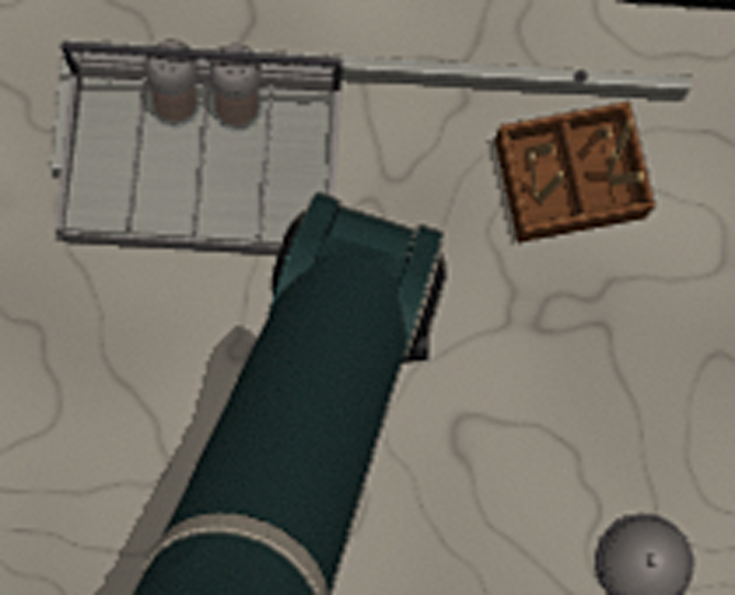

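View pics/scene10.png

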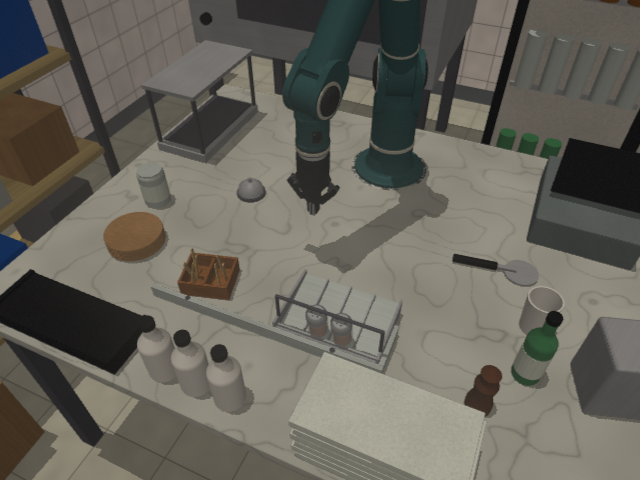

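Both shakers rest side by side at the back stop (x = 0.6875 and 0.6877 for the cap tops), and the rack is still home. The caddy is at (0.629, −0.2465), yawed about 15°. Pushing it to the fence with open jaws.

>>> jog_arm([
  [[-0.005,-0.035,0],[0,0,-0.4],-1],
  [[-0.01,-0.07,0],[0,0,-0.4],-1],
  [[-0.015,-0.105,0],[0,0,-0.4],-1],
  [[-0.03,-0.14,0],[0,0,-0.4],-1],
  [[-0.05,-0.17,0],[0,0,-0.4],-1],
  [[-0.068,-0.2,0],[0,0,-0.4],-1],
  [[-0.068,-0.2,0.03],[0,0,-0.4],-1],
  [[-0.068,-0.2,0.03],[0,0,-0.4],-1],
])

```text
t: 35.8
tool_pos: [0.4994, -0.2505, 0.0976]
ee_rot: [-0.011, 1.0, 0.001, -0.003]
wrist_force: [-0.3, -0.3, -0.8]
grip_width: 0.997
```

```bash
python3 go.py .505 -.257 .007 0.95 0
```

```text
t 35.8 pos [ 0.4994 -0.2505  0.0976] shift [-0.006  -0.0068  0.0906] turn [ 0.11 -0.29  0.31] rows>= 1.8 F [-0.3 -0.3 -0.8] g 0.997
tool y [-0.022  1.     0.002] tool z [-0.005  0.002 -1.   ]
```

>>> jog_arm([
  [[-0.003,0,0.03],[0,0,0],-1],
  [[-0.006,0,0.06],[0,0,0],-1],
  [[-0.006,0,0.08],[0,0,0],-1],
  [[-0.006,0,0.09],[0,0,0],-1],
  [[-0.006,0,0.09],[0,0,0],-1],
])

```text
t: 36.3
tool_pos: [0.5066, -0.2502, 0.01]
ee_rot: [-0.012, 1.0, 0.001, -0.001]
wrist_force: [-0.3, -0.3, 0.1]
grip_width: 1.0
```

```bash
python3 go.py .595 -.257 .008 0.95 0
```

```text
t 36.3 pos [ 0.5066 -0.2502  0.01  ] shift [-0.0882 -0.0088  0.0018] turn [ 0.06 -0.09  0.4 ] rows>= 1.8 F [-0.3 -0.3  0.1] g 1.0
tool y [-0.024  1.     0.001] tool z [-0.002  0.001 -1.   ]
```

>>> jog_arm([
  [[-0.01,-0.008,0.002],[0,0,0.4],-1],
  [[-0.025,-0.009,0.002],[0,0,0.4],-1],
  [[-0.035,-0.009,0.002],[0,0,0.4],-1],
  [[-0.045,-0.009,0.002],[0,0,0.4],-1],
  [[-0.055,-0.009,0.002],[0,0,0.4],-1],
  [[-0.065,-0.009,0.002],[0,0,0.4],-1],
  [[-0.073,-0.009,0.002],[0,0,0.4],-1],
  [[-0.08,-0.009,0.002],[0,0,0.4],-1],
])

```text
t: 37.1
tool_pos: [0.5874, -0.258, 0.0081]
ee_rot: [-0.008, 1.0, 0.0, -0.001]
wrist_force: [-3.4, 1.2, 2.9]
grip_width: 1.002
```

>>> jog_arm([
  [[-0.003,0,0],[0,0,0],-1],
  [[-0.006,0,0],[0,0,0],-1],
  [[-0.009,0,0],[0,0,0],-1],
  [[-0.011,0,0],[0,0,0],-1],
  [[-0.011,0,0],[0,0,0],-1],
])

```text
t: 37.6
tool_pos: [0.5989, -0.2588, 0.0084]
ee_rot: [-0.008, 1.0, -0.0, 0.001]
wrist_force: [-1.2, 0.3, 0.1]
grip_width: 1.0
```

>>> jog_arm([
  [[-0.001,0,0],[0,0,0],-1],
  [[-0.003,0,0],[0,0,0],-1],
  [[-0.005,0,0],[0,0,0],-1],
  [[-0.005,0,0],[0,0,0],-1],
])

```text
t: 38.0
tool_pos: [0.6009, -0.259, 0.0084]
ee_rot: [-0.007, 1.0, 0.0, -0.002]
wrist_force: [-8.2, 1.8, 4.8]
grip_width: 1.0
```

```bash
cat > cad.py <<'E'
import sys
from m import *
tag=sys.argv[1]
for n in ("top","scene"):
    im,d=shot(n,n+tag); W,dz=measure(n,d,False); Z=W[...,2]-dz;X,Y=W[...,0],W[...,1]
    if n=='top': crop(im,230,150,440,320,3.5,f'pics/c_{tag}.png')
    hsv=cv2.cvtColor(im,cv2.COLOR_RGB2HSV)
    m=(X>.5)&(X<.75)&(Y>-.36)&(Y<-.0)&(Z>.03)&(Z<.052)&(hsv[...,1]>100)
    m=m.astype(np.uint8); k,l,st,c=cv2.connectedComponentsWithStats(m); i=1+st[1:,4].argmax()
    P=W[l==i]; print(n,cv2.minAreaRect((P[:,:2]*1000).astype(np.float32)),len(P))
    for nm,ax,lo in (('near',1,True),('far',1,False),('-y',0,True),('+y',0,False)):
        e=edge_lo(P,ax,lo=lo); e=e[1:-1]; print('  ',nm,np.round(fitline(e,ax),4))
    q=cv2.resize(im[:,:,::-1][200:380,140:440],None,fx=2.6,fy=2.6,interpolation=cv2.INTER_CUBIC) if n=='scene' else None
    if q is not None: cv2.imwrite(f'pics/d_{tag}.png',q)
E
python3 cad.py 11
```

```text
top ((701.314697265625, -212.8221893310547), (24.23716163635254, 55.674652099609375), 39.09030532836914) 52
   near [-0.628   0.5633  0.0073  6.    ]
   far [4.340e-02 7.183e-01 1.100e-03 6.000e+00]
   -y [-0.817   0.3599  0.0045  4.    ]
   +y [-5.200e-03 -1.949e-01  3.000e-04  4.000e+00]
scene ((659.9483032226562, -257.1988525390625), (122.25489807128906, 107.60717010498047), 89.52633666992188) 745
   near [-1.23e-02  6.08e-01  8.00e-04  1.80e+01]
   far [-9.600e-03  7.085e-01  4.000e-04  1.500e+01]
   -y [-4.455e-01 -1.000e-04  2.350e-02  1.500e+01]
   +y [ 1.570e-02 -2.085e-01  4.000e-04  1.500e+01]
```

View pics/d_11.png

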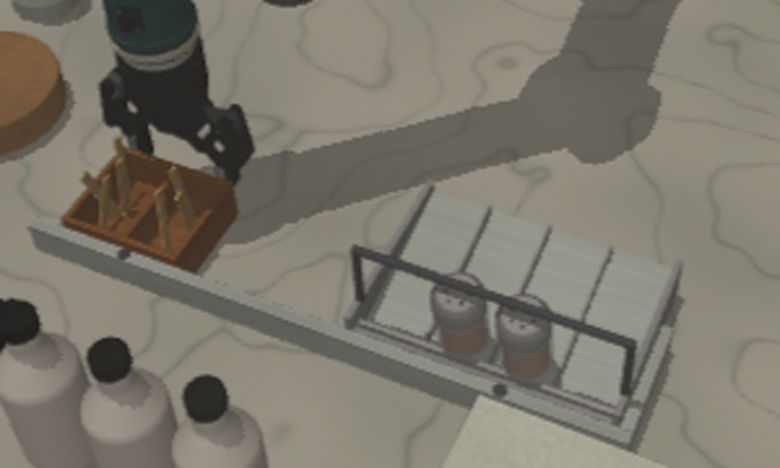

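The caddy is flush on the fence, centred at y ≈ −0.257. Moving round to its −y side.

>>> jog_arm([
  [[0.02,0,0],[0,0,0],-1],
  [[0.04,0,-0.03],[0,0,0],1],
  [[0.04,-0.03,-0.07],[0,0,0],1],
  [[0.03,-0.06,-0.1],[0,0,0],1],
  [[0,-0.09,-0.12],[0,0,0],1],
  [[-0.03,-0.096,-0.12],[0,0,0],1],
  [[-0.06,-0.096,-0.12],[0,0,0],1],
  [[-0.06,-0.096,-0.12],[0,0,0],1],
])

```text
t: 38.9
tool_pos: [0.67, -0.352, 0.1287]
ee_rot: [-0.01, 1.0, -0.0, 0.003]
wrist_force: [-0.2, 1.2, 0.5]
grip_width: -0.001
```

```bash
python3 go.py .664 -.355 .012 0.95 0
```

```text
t 38.9 pos [ 0.67   -0.352   0.1287] shift [ 0.0067 -0.0028  0.1166] turn [-0.05  0.31  0.17] rows>= 2.3 F [-0.2  1.2  0.5] g -0.001
tool y [-0.02   1.    -0.001] tool z [ 0.005 -0.001 -1.   ]
```

>>> jog_arm([
  [[0.006,-0.003,0.03],[0,0,0],1],
  [[0.006,-0.003,0.06],[0,0,0],1],
  [[0.006,-0.003,0.09],[0,0,0],1],
  [[0.006,-0.003,0.11],[0,0,0],1],
  [[0.006,-0.003,0.116],[0,0,0],1],
  [[0.006,-0.003,0.116],[0,0,0],1],
])

```text
t: 39.5
tool_pos: [0.6587, -0.3565, 0.0119]
ee_rot: [-0.008, 1.0, 0.0, -0.0]
wrist_force: [0.2, -0.4, -0.2]
grip_width: -0.001
```

```bash
python3 go.py .661 -.17 .012 0.95 0; python3 cad.py 12
```

```text
t 39.5 pos [ 0.6587 -0.3565  0.0119] shift [-5.200e-03  1.865e-01 -1.000e-04] turn [ 0.   -0.03 -0.05] rows>= 3.7 F [ 0.2 -0.4 -0.2] g -0.001
tool y [-0.016  1.     0.   ] tool z [-0.001  0.    -1.   ]
top ((695.9688110351562, -224.41647338867188), (49.57006072998047, 101.06509399414062), 38.5460319519043) 113
   near [5.800e-03 7.062e-01 6.000e-04 9.000e+00]
   far [-1.920e-02  7.047e-01  1.300e-03  1.200e+01]
   -y [-1.4635e+00  7.5760e-01  3.0000e-03  6.0000e+00]
   +y [ 1.520e-02 -2.092e-01  5.000e-04  9.000e+00]
scene ((661.9751586914062, -257.71014404296875), (103.34463500976562, 121.35717010498047), 0.9935276508331299) 699
   near [-2.260e-02  6.058e-01  8.000e-04  1.800e+01]
   far [-1.430e-02  7.075e-01  5.000e-04  1.600e+01]
   -y [-1.6378  0.8165  0.0181 15.    ]
   +y [ 2.180e-02 -2.127e-01  3.000e-04  1.500e+01]
```

View pics/d_12.png

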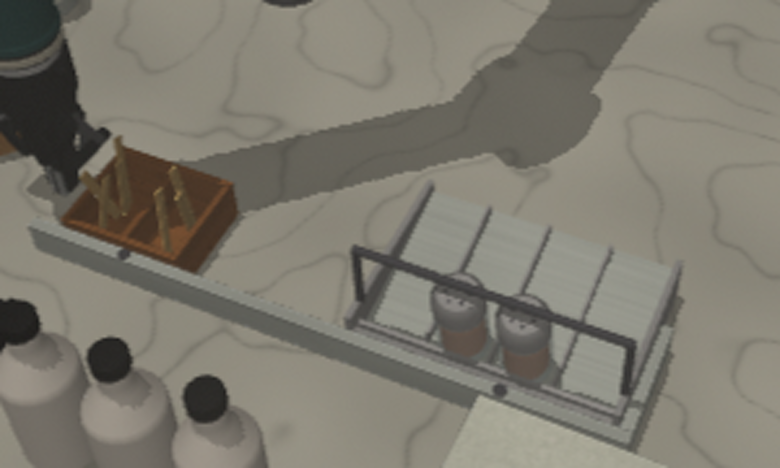

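>>> jog_arm([
  [[-0.004,0.01,0],[0,0,0],1],
  [[-0.005,0.022,0],[0,0,0],1],
  [[-0.005,0.032,0],[0,0,0],1],
  [[-0.005,0.042,0],[0,0,0],1],
  [[-0.005,0.052,0],[0,0,0],1],
  [[-0.005,0.062,0],[0,0,0],1],
  [[-0.005,0.072,0],[0,0,0],1],
  [[-0.005,0.082,0],[0,0,0],1],
])

```text
t: 40.4
tool_pos: [0.663, -0.2755, 0.0137]
ee_rot: [-0.008, 1.0, -0.001, 0.001]
wrist_force: [0.1, -4.9, 4.1]
grip_width: -0.002
```

>>> jog_arm([
  [[0,0.01,0],[0,0,0],1],
  [[0,0.02,0],[0,0,0],1],
  [[0,0.03,0],[0,0,0],1],
  [[0,0.04,0],[0,0,0],1],
  [[0,0.05,0],[0,0,0],1],
  [[0,0.06,0],[0,0,0],1],
  [[0,0.068,0],[0,0,0],1],
  [[0,0.075,0],[0,0,0],1],
])

```text
t: 41.2
tool_pos: [0.6619, -0.2003, 0.0136]
ee_rot: [-0.008, 1.0, -0.001, 0.001]
wrist_force: [-0.1, -5.1, 3.7]
grip_width: 0.002
```

```bash
python3 go.py .661 -.17 .012 0.95 0; python3 cad.py 13
```

```text
t 41.2 pos [ 0.6619 -0.2003  0.0136] shift [0.0004 0.0303 0.0016] turn [-0.14  0.12 -0.07] rows>= 0.6 F [-0.1 -5.1  3.7] g 0.002
tool y [-0.015  1.    -0.002] tool z [ 0.002 -0.002 -1.   ]
top ((696.45849609375, -74.0618667602539), (17.875926971435547, 37.827537536621094), 44.938716888427734) 35
   near [-1.6137  0.5671  0.0048  3.    ]
   far [-4.110e-02  7.026e-01  8.000e-04  3.000e+00]
   -y [-1.2849e+00  8.1290e-01  2.2000e-03  3.0000e+00]
   +y [-1.452e-01  3.220e-02  8.000e-04  3.000e+00]
scene ((657.12060546875, -124.6984634399414), (103.66810607910156, 120.85167694091797), 0.8884608149528503) 757
   near [6.800e-03 6.081e-01 8.000e-04 1.600e+01]
   far [-2.020e-02  7.053e-01  6.000e-04  1.900e+01]
   -y [-9.003e-01  4.417e-01  1.410e-02  1.500e+01]
   +y [ 2.78e-02 -8.35e-02  5.00e-04  1.60e+01]
```

View pics/d_13.png

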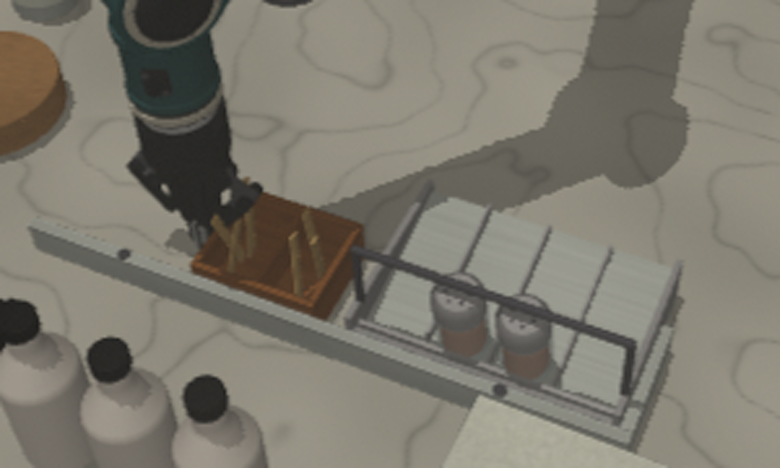

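The caddy is sliding flush along the fence, with about 32 mm left to the rack. Pushing on.

>>> jog_arm([
  [[0,0.005,0],[0,0,0],1],
  [[0,0.01,0],[0,0,0],1],
  [[0,0.015,0],[0,0,0],1],
  [[0,0.02,0],[0,0,0],1],
  [[0,0.025,0],[0,0,0],1],
  [[0,0.025,0],[0,0,0],1],
])

```text
t: 41.9
tool_pos: [0.6611, -0.1743, 0.0127]
ee_rot: [-0.008, 1.0, -0.0, 0.0]
wrist_force: [-0.4, -3.2, 1.6]
grip_width: 0.001
```

>>> jog_arm([
  [[0,0.002,0],[0,0,0],1],
  [[0,0.004,0],[0,0,0],1],
  [[0,0.006,0],[0,0,0],1],
  [[0,0.007,0],[0,0,0],1],
  [[0,0.007,0],[0,0,0],1],
])

```text
t: 42.4
tool_pos: [0.6609, -0.1683, 0.0127]
ee_rot: [-0.008, 1.0, -0.0, 0.0]
wrist_force: [0.5, -5.2, 4.6]
grip_width: -0.003
```

>>> jog_arm([
  [[0,0.001,0],[0,0,0],1],
  [[0,0.002,0],[0,0,0],1],
  [[0,0.003,0],[0,0,0],1],
  [[0,0.004,0],[0,0,0],1],
  [[0,0.004,0],[0,0,0],1],
])

```text
t: 42.9
tool_pos: [0.6606, -0.1663, 0.0127]
ee_rot: [-0.007, 1.0, -0.002, 0.0]
wrist_force: [0.5, -8.2, 3.0]
grip_width: -0.0
```

>>> jog_arm([
  [[0,0.001,0],[0,0,0],1],
  [[0,0.003,0],[0,0,0],1],
  [[0,0.003,0],[0,0,0],1],
])

```text
t: 43.2
tool_pos: [0.66, -0.166, 0.0128]
ee_rot: [-0.006, 1.0, -0.003, 0.0]
wrist_force: [-0.7, -11.8, 1.0]
grip_width: -0.002
```

>>> jog_arm([
  [[0,-0.02,0],[0,0,0],1],
  [[0,-0.035,0],[0,0,0],1],
  [[0.02,-0.04,-0.04],[0,0,0],1],
  [[0.05,-0.04,-0.08],[0,0,0],1],
  [[0.09,-0.02,-0.11],[0,0,0],-1],
  [[0.13,0.01,-0.11],[0,0,0],-1],
  [[0.16,0.045,-0.1],[0,0,0],-1],
  [[0.17,0.07,-0.08],[0,0,0],-1],
])

```text
t: 44.0
tool_pos: [0.4867, -0.0902, 0.0929]
ee_rot: [-0.008, 1.0, 0.002, -0.0]
wrist_force: [0.4, 0.1, -1.2]
grip_width: 0.678
```

```bash
python3 go.py .56 -.095 .008 0.95 0; python3 cad.py 14
```

```text
t 44.0 pos [ 0.4867 -0.0902  0.0929] shift [-0.0733 -0.0063  0.0849] turn [ 0.21 -0.03 -0.04] rows>= 2.2 F [ 0.4  0.1 -1.2] g 0.678
tool y [-0.016  1.     0.004] tool z [-0.001  0.004 -1.   ]
top ((667.3055419921875, -92.91156005859375), (81.27672576904297, 120.1982650756836), 2.881328582763672) 214
   near [-2.490e-02  6.979e-01  5.000e-04  1.300e+01]
   far [-1.590e-02  7.033e-01  1.400e-03  1.800e+01]
   -y [ 7.800e-03 -1.552e-01  1.100e-03  1.200e+01]
   +y [ 1.00e-02 -4.15e-02  8.00e-04  1.10e+01]
scene ((656.31494140625, -94.01376342773438), (101.88813781738281, 116.44888305664062), 0.6753287315368652) 639
   near [-5.700e-03  6.063e-01  4.000e-04  1.600e+01]
   far [-1.140e-02  7.056e-01  4.000e-04  1.800e+01]
   -y [-8.962e-01  4.680e-01  1.370e-02  1.500e+01]
   +y [ 0.2298 -0.2148  0.026  16.    ]
```

View pics/d_14.png

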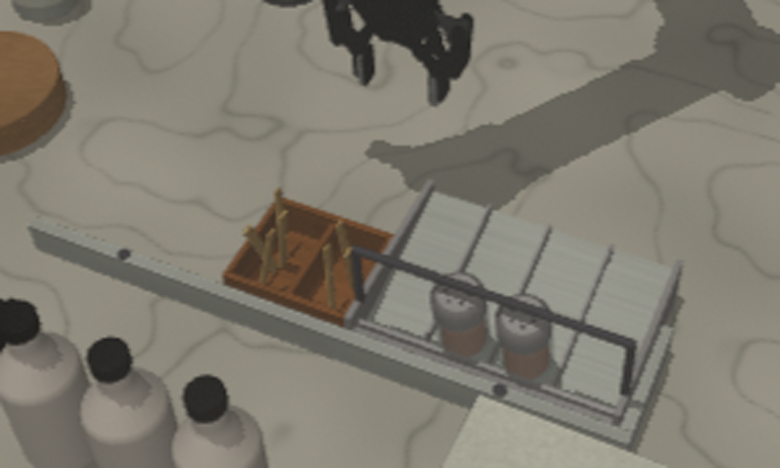

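The caddy is up on the fence and the rack side. A last light push of it towards the fence, with half-open jaws.

>>> jog_arm([
  [[-0.02,-0.004,0.03],[0,0,0],0],
  [[-0.04,-0.005,0.06],[0,0,0],0],
  [[-0.055,-0.005,0.08],[0,0,0],0],
  [[-0.065,-0.005,0.083],[0,0,0],0],
  [[-0.085,-0.005,0.083],[0,0,0],0],
  [[-0.1,-0.005,0.083],[0,0,0],0],
  [[-0.1,-0.005,0.083],[0,0,0],0],
])

```text
t: 44.8
tool_pos: [0.5923, -0.0965, 0.0104]
ee_rot: [-0.008, 1.0, -0.0, 0.001]
wrist_force: [-1.2, 0.3, -0.4]
grip_width: 0.501
```

>>> jog_arm([
  [[-0.003,0,0],[0,0,0],0],
  [[-0.006,0,0],[0,0,0],0],
  [[-0.009,0,0],[0,0,0],0],
  [[-0.012,0,0],[0,0,0],0],
  [[-0.012,0,0],[0,0,0],0],
])

```text
t: 45.3
tool_pos: [0.5983, -0.0964, 0.0091]
ee_rot: [-0.008, 1.0, 0.001, -0.003]
wrist_force: [-8.1, 0.6, 6.3]
grip_width: 0.502
```

>>> jog_arm([
  [[0.02,0,0],[0,0,0],0],
  [[0.05,-0.01,-0.02],[0,0,0],0],
  [[0.08,-0.03,-0.06],[0,0,0],0],
  [[0.12,-0.06,-0.1],[0,0,0],0],
  [[0.15,-0.1,-0.14],[0,0,0],0],
  [[0.17,-0.14,-0.17],[0,0,0],0],
  [[0.17,-0.14,-0.17],[0,0,0],0],
  [[0.17,-0.14,-0.17],[0,0,0],0],
])

```text
t: 46.1
tool_pos: [0.4332, -0.2437, 0.1827]
ee_rot: [-0.004, 1.0, -0.001, 0.003]
wrist_force: [-0.4, 0.3, -0.1]
grip_width: 0.501
```

```bash
python3 go.py .43 -.24 .18 0.95 0;  python3 rackm.py 15|grep -v back; python3 cad.py 15
```

```text
t 46.1 pos [ 0.4332 -0.2437  0.1827] shift [0.0032 0.0037 0.0027] turn [-0.15  0.35 -0.48] rows>= 0.1 F [-0.4  0.3 -0.1] g 0.501
tool y [-0.008  1.    -0.003] tool z [ 0.006 -0.003 -1.   ]
 rack near [-1.840e-02  5.386e-01  9.000e-04  3.000e+01]
 side -y 152 [-5.458e-01  2.780e-01  1.540e-02  1.800e+01]
 side +y 42 [3.190e-02 1.902e-01 8.000e-04 8.000e+00]
 rod 248 [-1.540e-02  6.839e-01  1.900e-03  1.990e+02] yr -0.03069962183598508 0.2106104255658795
 caddy ((663.9669189453125, -202.02305603027344), (111.41021728515625, 282.6985778808594), 0.04496196284890175) 268
 z85 78 [0.6911 0.4196 0.0874] [0.043 0.042 0.018]
 z85 44 [0.6674 0.1155 0.0876] [0.03  0.043 0.017]
 z85 48 [0.6643 0.0599 0.0872] [0.02  0.043 0.017]
 z85 173 [0.5499 0.6449 0.0874] [0.15  0.13  0.018]
 z85 56 [0.5756 0.4852 0.0874] [0.055 0.038 0.018]
 z85 80 [0.4499 0.5091 0.0875] [0.063 0.045 0.018]
 z85 39 [0.4383 0.4724 0.0873] [0.054 0.029 0.018]
 z85 61 [ 0.4215 -0.5376  0.0877] [0.061 0.04  0.018]
 rack near [-2.880e-02  5.411e-01  1.200e-03  2.800e+01]
 side -y 247 [-5.30e-03 -3.17e-02  9.00e-04  1.20e+01]
 si
[... 613 characters left out ...]
0.034 0.06  0.018]
 z85 238 [0.6958 0.4212 0.0879] [0.037 0.046 0.018]
top ((658.4466552734375, -92.2415771484375), (100.15874481201172, 119.71790313720703), 1.048232078552246) 357
   near [-1.940e-02  6.072e-01  5.000e-04  1.700e+01]
   far [-8.800e-03  7.058e-01  1.100e-03  1.800e+01]
   -y [-2.100e-03 -1.485e-01  1.000e-03  1.500e+01]
   +y [ 2.27e-02 -5.01e-02  8.00e-04  1.40e+01]
scene ((658.4901123046875, -93.13365173339844), (103.05644989013672, 117.51583862304688), 0.9122390151023865) 605
   near [-1.190e-02  6.071e-01  7.000e-04  1.700e+01]
   far [-7.700e-03  7.084e-01  5.000e-04  1.700e+01]
   -y [-8.913e-01  4.701e-01  1.370e-02  1.500e+01]
   +y [ 0.2343 -0.2179  0.0261 16.    ]
```

View pics/c_15.png

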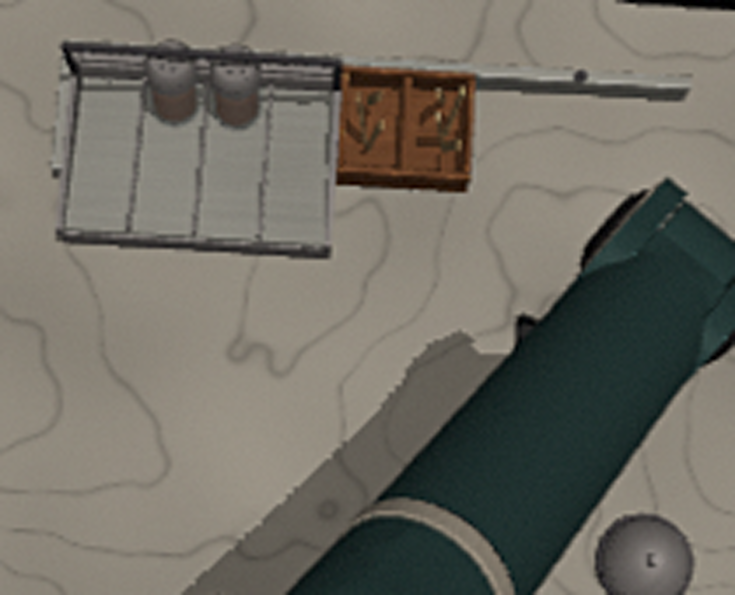

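View pics/scene15.png

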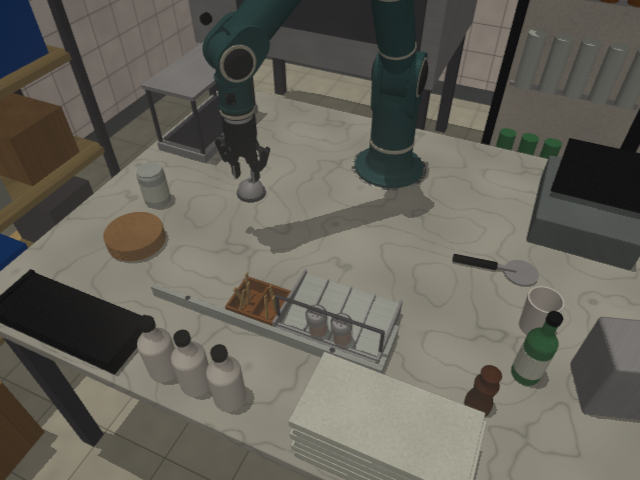

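Rack home, shakers seated, and the caddy at (0.6585, −0.0925) with 1° yaw, as it should be. I wait a moment and check again that nothing has been knocked.

>>> jog_arm([
  [[0,0,-0.02],[0,0,0],0],
  [[0,0,-0.02],[0,0,0],0],
  [[0,0,-0.02],[0,0,0],0],
  [[0,0,-0.02],[0,0,0],0],
  [[0,0,-0.02],[0,0,0],0],
  [[0,0,-0.02],[0,0,0],0],
  [[0,0,-0.02],[0,0,0],0],
  [[0,0,-0.02],[0,0,0],0],
])

```text
t: 47.1
tool_pos: [0.4339, -0.239, 0.1992]
ee_rot: [-0.008, 1.0, 0.0, -0.0]
wrist_force: [0.5, -0.1, 0.0]
grip_width: 0.505
```

>>> jog_arm([
  [[0,0,0],[0,0,0],0],
  [[0,0,0],[0,0,0],0],
  [[0,0,0],[0,0,0],0],
  [[0,0,0],[0,0,0],0],
  [[0,0,0],[0,0,0],0],
  [[0,0,0],[0,0,0],0],
  [[0,0,0],[0,0,0],0],
  [[0,0,0],[0,0,0],0],
])

```text
t: 47.9
tool_pos: [0.434, -0.239, 0.1994]
ee_rot: [-0.008, 1.0, 0.0, 0.0]
wrist_force: [-0.3, -0.8, 0.5]
grip_width: 0.497
```

>>> jog_arm([
  [[0,0,0],[0,0,0],0],
  [[0,0,0],[0,0,0],0],
  [[0,0,0],[0,0,0],0],
  [[0,0,0],[0,0,0],0],
  [[0,0,0],[0,0,0],0],
  [[0,0,0],[0,0,0],0],
  [[0,0,0],[0,0,0],0],
  [[0,0,0],[0,0,0],0],
])

```text
t: 48.7
tool_pos: [0.434, -0.239, 0.1994]
ee_rot: [-0.008, 1.0, 0.0, 0.0]
wrist_force: [-0.9, -0.0, 0.2]
grip_width: 0.504
```

```bash
python3 rackm.py 16|grep -E "rod|0.68|near"; python3 cad.py 16
python3 - <<'E'
from m import *
for n in ("top","scene"):
  a=np.load(f"pics/{n}0.npz"); b=np.load(f"pics/{n}16.npz"); A,B=cloud(n,a['d']),cloud(n,b['d'])
  for nm,x,y,r,zl in (('wheel',.31,.35,.12,.01),('plates',.592,-.502,.1,.02),('tin',.428,-.553,.06,.03),('cup',.446,.495,.06,.03),('oil',.577,.495,.05,.11),('mill',.69,.42,.05,.03),('bell',.29,-.325,.06,.015)):
    o=[]
    for W in (A,B):
      m=(np.hypot(W[...,0]-x,W[...,1]-y)<r)&(W[...,2]>zl)&(W[...,2]<.22); o.append((np.median(W[m],0).round(3) if m.any() else None,m.sum()))
    print(n,nm,o)
E
```

```text
rack near [-1.560e-02  5.382e-01  7.000e-04  2.800e+01]
 rod 248 [-1.560e-02  6.843e-01  2.300e-03  2.160e+02] yr -0.03066816913931689 0.21095027101198635
 rack near [-2.210e-02  5.405e-01  9.000e-04  2.700e+01]
 rod 479 [-1.740e-02  6.855e-01  1.700e-03  4.140e+02] yr -0.030535633666354145 0.21056257860887284
 z85 129 [0.6877 0.0612 0.0878] [0.03  0.044 0.018]
 z85 130 [0.6874 0.1172 0.0878] [0.029 0.045 0.018]
top ((659.3460083007812, -92.01446533203125), (102.87002563476562, 119.58702087402344), 0.7331582903862) 351
   near [-2.61e-02  6.07e-01  6.00e-04  1.70e+01]
   far [-6.200e-03  7.061e-01  7.000e-04  1.300e+01]
   -y [-1.100e-03 -1.493e-01  1.100e-03  1.600e+01]
   +y [ 2.68e-02 -5.26e-02  8.00e-04  1.50e+01]
scene ((658.2743530273438, -93.84387969970703), (102.8919448852539, 116.8941879272461), 1.343499779701233) 613
   near [-2.660e-02  6.057e-01  5.000e-04  1.600e+01]
   far [-9.600e-03  7.079e-01  3.000e-04  1.500e+01]
   -y [-8.958e-01  4.725e-01  1.400e-02  1.500e+01]
   +y [ 0.2436 -0.2242  0.0259 16.    ]
top wheel [(array([0.305, 0.37 , 0.016]), np.int64(456)), (arr
[... 753 characters left out ...]
[0.309, 0.369, 0.016]), np.int64(585))]
scene plates [(array([ 0.599, -0.495,  0.04 ]), np.int64(2149)), (array([ 0.599, -0.495,  0.04 ]), np.int64(2165))]
scene tin [(array([ 0.445, -0.54 ,  0.089]), np.int64(965)), (array([ 0.445, -0.54 ,  0.09 ]), np.int64(967))]
scene cup [(array([0.431, 0.491, 0.076]), np.int64(1213)), (array([0.432, 0.491, 0.076]), np.int64(1218))]
scene oil [(array([0.589, 0.495, 0.141]), np.int64(1081)), (array([0.589, 0.495, 0.141]), np.int64(1080))]
scene mill [(array([0.704, 0.42 , 0.092]), np.int64(1013)), (array([0.704, 0.419, 0.092]), np.int64(1018))]
scene bell [(array([ 0.303, -0.318,  0.033]), np.int64(399)), (array([ 0.303, -0.318,  0.034]), np.int64(386))]
```

View pics/top16.png

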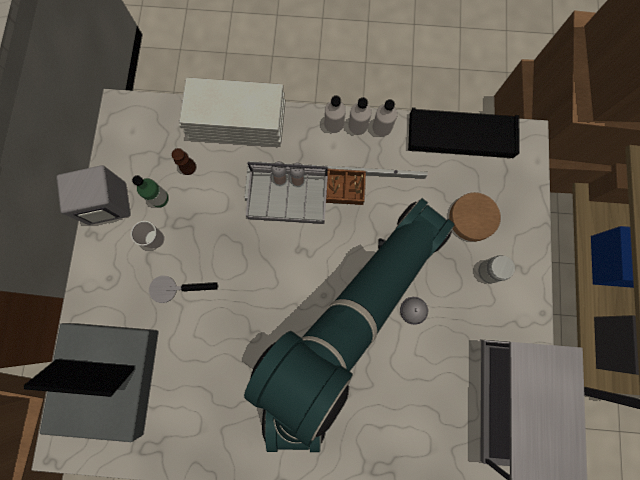

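The full top view shows no further shaker in the area the arm first hid. The rack (246–326, 163–222), shakers (279,174) and (297,176), and caddy (345,186) are all in place, and the bystanders have not moved.

```bash
python3 -c "
from plant import sign_off
print(sign_off())"
```

```text
the job is handed in; nothing more can be done
None
```

The job is done and handed in at about 49 s of the 210 s. I pushed the rack home against the fence and end stop, then stood the two shakers present in lanes 1 and 2. Each was slid down to the back stop under the rod. Last, I pushed the caddy along the fence onto the rack's side.

- **Rack:** it still lies parallel to the fence (slope −0.016 against −0.0165). Every seating push ended in a firm stop: 10–16 N for the rack, 9–10 N for the shakers and 8–12 N for the caddy.
- **Shakers:** both cap tops measure at the same x, 0.687 m, so both are down against the stop. I saw no third or fourth shaker, including in the area the arm hid at the start.
- **Caddy:** it measured at about (0.659, −0.093) m with 0.7–1.3° of yaw. Its home there is (0.658–0.660, −0.092) m with 0.95°.
- **Other things:** all stayed within the measuring noise of about 1 mm. The pizza wheel's top-view reading differed by 5 mm, but that view was partly hidden at the start and the scene view shows no change.
- **Disagreements:** some of the depth-edge fits, such as the fence's inner edge behind the rack and the caddy's side next to the rack, were spoiled by neighbouring parts. For those faces I relied on contact positions and the pictures. I noticed no knock to the rack or caddy during the run.

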